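Refit the battery cover of a stock-label printer

ROBOT

A 7-joint arm with a two-finger parallel gripper is mounted at the origin on the work surface. World frame = base frame: x ahead of the robot, y to its left, z up, the work surface at z = 0. Lengths are in m, angles in rad, forces in N, time in s.
With the tool pointing down it reaches from about 0.425 to 0.95 m from the base axis. Payload 4.7 kg.
Tool frame: the origin (TCP) lies on the front face of the gripper's body, between the roots of the fingers; the fingertips stand 73 mm ahead of it and the grasp point (between the pads) lies r.grip_point_offset ahead of it (r.grip_point_offset is the distance from the TCP to the grasp point, in m); z points along the fingers, y is the direction in which the jaws open and shut (so a half turn about z gives the same grasp; the last joint's range is limited). The gripper opens to 85 mm and grips with 20 to 120 N. Pads are 22 mm wide; open, the fingers measure 114 mm over their backs; the gripper's body (76 mm by 85 mm) begins 54 mm behind the grasp point. The pads swing forward as they close: fully open they stand 13 mm farther back than shut.
Start: joints at [1.3, 0.469, -0.049, 1.532, 0.024, 1.141, -0.082], TCP at [0.162, -0.655, 0.304] pointing down, gripper open.
Joint ranges: [-2.59, 2.59], [-0.33, 1.99], [-1.39, 1.29], [0.1, 2.45], [-1.04, 4.18], [0.21, 1.99], [-2.66, 2.66]. Speed limits (rad/s): [2.57, 2.57, 3.14, 3.14, 3.14, 3.14, 3.14].

INTERFACE

Orientations are given as a unit quaternion [x, y, z, w].
In Python, from station import r gives the robot as it stands.
- The arm moves only by the tool arm_command, never from a script. Its argument "rows" is a list of rows, each a list of 6 numbers: the shift along the tool's x, y, z in mm, then the turn, a rotation vector about the tool's x, y, z in rad. A call has 1 to 10 rows; each row shifts and turns the commanded pose from where the row before left it, along the tool's axes as they then stand; what a row does not reach is not made up. A row lasts 1/10 s, in which the tool goes at most 50 mm and 8.59 degrees, less where a joint would pass 70% of its speed; a pose out of reach is approached as far as the arm can. A call is refused whole if a number of a shift passes 50 or a number of a turn 0.15, either way. A call with a gripper value outside its range is refused whole. "fingers" is the closure, from -1 (fully open) to 1 (shut), so that 0 is half open, set as the call begins (left out, the last holds). The fingers move at their own pace and stop on an object; the grip force is fixed at half the most. Time passes only in rows, so rows that do not move let the fingers close. It gives the time, the measured TCP pose, the force and the opening at its end, in the units of the state.
- r.read_state(): the state, without advancing time (a new reading comes with each control period).
- r.get_image(name): name is "scene" or "side" or "wrist"; returns a dict with "img" (400x640x3 uint8, red, green, blue), "range_z" (400x640 float32, m along the optical axis (not along the pixel's ray), 0 where there is no reading), "mtx" (3x3 intrinsics, pixels), "rvec" (rotation vector, rad) and "tvec" (3), from world to camera coordinates, as OpenCV has them. Camera axes: x right, y down, z forward; pixel columns grow to the right and rows downward; lengths in m; the calibration is good to about 2 mm. A picture is of the moment at which its call begins.
- r.close_job(): hands the job in, once; it reports no verdict.
Trained networks look in a picture, given as the dict that the camera call returned (one of the last four; its "shot" number tells which), for a name from the list of things; names that differ only in an ending like _2 or _b are one class to them, and where a whole thing is asked for, a point or a joint stands for the part that bears it (a point fixed in the world has none). Each returns a list of dicts, best first, with "conf" (0 to 1); they miss things now and then, are a little off and sometimes report something else, mostly with a low value. They report only what shows in the picture. A call takes as long as a camera call. They do not tell look-alikes from the thing itself.
- r.silhouettes(label, picture): "pixels" (400x640 bool, what is visible of it) and "box" ([left, top, right, bottom] in pixels, round what is visible of it).
The state is a dict: "clock": time; "qpos": joint angles; "joint_vel": joint speeds; "effort": joint torques, N m; "tool_pos": TCP position; "orientation": TCP orientation; "ft_force": force on the tool from outside, world axes, zero at the start; "wrist_torque": the same for the moment, N m; "grip_width": finger opening in m.
Only numpy, scipy, OpenCV 4.12 (cv2) and the standard library are available. Lean on these libraries where they do the work, as an engineer would, in place of code of your own. Each camera call takes 0.05 s, during which the arm holds its last target.

TASK

Refit the loose cream cover on the open battery bay of the label printer: holding it tilted, hook its orange lip into the slot at one end of the bay, then pivot it down until it snaps flat and flush under the orange catch, and let go. Be gentle: feel for the slot and its end, and never press or wedge the cover, or lean on the printer, with more than 25 N. Leave the spare cells and the screwdriver beside the cover where they are.

Things in the scene. Friction and masses are not known exactly. Their poses are not given: they have to be found in the camera images.
- printer: Fixed light-grey label printer, case 279 x 160 x 56 mm, round roll housing (top at 83 mm) at its +x end. Origin on the bench under the bay; z up; x from the slot (end nearer the robot) to the catch. PLAY: the dark bay in its top (slot, floor, walls, catch, as one) can be set up to 14 mm to -x or +x of the bay points given here; this is not measured. It is stiff: it does not shift below 90 N.
- bay_floor (a point): Middle of the bay's floor ledges (nominal, see PLAY), 50 mm above the bench, axes as the printer's. From here: side walls at y = +-34.5 mm and a rear wall at x = +61 mm, all 8 mm high; sill edge of the slot at x = -60 mm. The bay is open below the ledges. Seated, the cover's underside lies on this floor, its x along the printer's x, cover_grip 17 mm above and 0 to 3 mm to +x.
- slot_edge (a point): Middle of the slot's sill edge (nominal, see PLAY), level with the bay floor, axes as the printer's; the line to pivot about. The slot opens here to -x: its roof's underside is 7 mm above (roof top 12 mm above) and starts at this same x. It has no floor beyond the edge. The lip goes in with the cover about 20 degrees tilted, rear up, along its own plane, underside 1 to 2 mm off this edge.
- slot_end (a point): Where the upright end wall of the slot stands (nominal, see PLAY), 13 mm beyond the sill edge to -x, at floor height; the wall reaches from 20 mm below to 12 mm above. The lip is fully home when its front edge meets it.
- catch_nose (a point): Tip of the orange catch's nose at rest (nominal, see PLAY): its underside, 9.2 mm above the bay floor and 54 mm to +x of the bay's middle. From 2 mm above, its face slopes up and outward, 31 degrees from upright, to 14 mm higher. Catch 28 mm wide.
- cover_grip (a point): Middle of the dark grip rib of the loose cream cover (about 70 g), which starts flat on a 3 mm teal mat, rib up. Axes: x from lip (-x) to rear (+x), z out of the outer face. Rib 10 mm along x, 44 along y, 18 high, on the outer face. From here: underside z = -17 mm, outer face z = -9, rib top z = +9; plate 8 mm thick, 64 wide, x = -55 to +58 mm.
- cover_lip (a point): Middle of the front edge of the cover's orange lip, a tongue 4 mm thick and 50 mm wide, level with the cover's underside, reaching 18 mm beyond the plate. It lies at x = -73 mm, y = 0, z = -15 mm from cover_grip; axes the same.
- cover_press (a point): Middle of the teal patch (22 x 28 mm) on the cover's outer face where it is pressed home; x = +32 mm, z = -9 mm from cover_grip; axes the same.
- catch (a joint): Travel of the orange spring catch: 0 m at rest, growing as it is pushed outward (+x), up to 0.012. The cover's rear edge comes to rest on its slope about 7 to 11 degrees from flat; pressing the teal patch with some 5 to 12 N then drives the catch back 4 to 7 mm, until it springs back to 0 over the rear edge and the cover is flat.
- cell_a: Loose spare battery cell standing beside the cover on the same mat, copper-coloured, 33 mm across, 58 mm tall; origin at its foot. Leave alone.
- cell_b: Another such cell standing on the mat. Leave alone.
- screwdriver: Loose screwdriver, 170 mm long, lying on the mat. Leave alone.
Mind the look-alikes: they are no part of the job. What is shaped like the part that bears cover_grip but blue is not meant.

How it is judged:
On the way:
1. the lip is brought into the slot end of the bay, below the slot's roof, with the cover tilted rear end up (more than 0.1 rad) (x of cover_lip in the frame of printer below -0.054 m and z of cover_lip in the frame of printer between 0.035 and 0.0545 m and y of cover_lip in the frame of printer between -0.006 and 0.006 m and angle between cover_grip's own z axis and vertical above 0.1 rad), for 0.1 s.
At the end, for the whole second after the job is handed in: The cover lies flat in the bay (within 0.03 rad, its height within 2 mm of seated), its lip in the slot end of the bay and centred within 6 mm, and the catch has sprung back over its rear edge (within 1.5 mm of rest). The robot touches nothing (angle between cover_grip's own z axis and vertical below 0.03 rad and z of cover_grip in the frame of printer between 0.065 and 0.0692 m and z of cover_lip in the frame of printer below 0.0545 m and x of cover_lip in the frame of printer below -0.054 m and y of cover_lip in the frame of printer between -0.006 and 0.006 m and value of joint catch below 0.0015 m).
It fails at once if the cover is pressed against the printer with more than 25 N (contact force between cover and printer above 25 N).
It fails at once if the robot pushes on the printer with more than 25 N (contact force between any of the fingers, the arm and printer above 25 N).
It fails at once if a spare cell or the screwdriver is moved by more than 30 mm (distance of any of cell_a, cell_b, screwdriver from where it was at the start of the episode above 0.03 m).
It also fails if it takes over 70 s, if anything falls off the work surface, if the arm or the gripper's body presses on something with over 40 N, if the wrist force passes 120 N, or if a joint passes its speed limit or range.

## Working session

There is one attempt and no reset: what is moved stays moved. The work goes in short steps, Python scripts to look and compute and a tool call to move; the robot and the scene stay as the last step left them, time stands still between calls to the robot, and variables do not carry over. Pictures are saved under pics/ and viewed, and the job is handed in when it is done.

Besides the shell and the picture viewer there is one more tool, called after "Call:" by a JSON object that holds its "method" and its "body". arm_command: Moves the arm, as the interface text tells. Its arguments: {"type":"object","properties":{"rows":{"type":"array"},"fingers":{"type":"number"}},"required":["rows"]}

```bash
ls; mkdir -p pics
python3 - <<'E'
from station import r
import cv2
print(r.read_state(), r.grip_point_offset)
for n in ["scene","side","wrist"]:
    d=r.get_image(n); cv2.imwrite(f"pics/{n}0.png",d["img"][:,:,::-1]); 
    import pickle; pickle.dump(d,open(f"pics/{n}0.pkl","wb"))
    print(n,d["rvec"],d["tvec"],d["mtx"].tolist())
E
```

```text
pics
{'clock': 0.0, 'qpos': array([ 1.30007994,  0.4694627 , -0.04863025,  1.53372069,  0.02410113,
        1.1409761 , -0.08231388]), 'joint_vel': array([ 2.01772390e-04, -1.31628161e-03, -1.67584411e-03,  1.30769279e-05,
        4.76550014e-04,  4.05892810e-04,  8.67428931e-04]), 'effort': array([-7.76244287e-04, -5.10323167e+01, -4.69549012e-02, -2.37716478e+01,
        1.06591676e-02,  7.55999121e-03, -4.30508962e-07]), 'tool_pos': array([ 0.16156705, -0.65491622,  0.30283572]), 'orientation': array([ 9.92695983e-01,  1.20638736e-01, -1.48161007e-04, -9.79386655e-04]), 'ft_force': array([-0.12095391,  0.31324398, -0.33166172]), 'wrist_torque': array([ 0.03003244, -0.03179833, -0.01685803]), 'grip_width': 0.08566076344704554} 0.0539
scene [ 2.57308663  0.53123415 -0.16237955] [-0.42027185 -0.09501795  1.24173902] [[395.8230784862602, 0.0, 319.8677784776876], [0.0, 395.8230784862602, 198.63633557193884], [0.0, 0.0, 1.0]]
side [ 2.22027908 -0.07576909  0.04998212] [-0.41130236  0.10492759  1.06571758] [[431.34819316275076, 0.0, 329.32373099342436], [0.0, 431.34819316275076, 201.85295229377374], [0.0, 0.0, 1.0]]
wrist [-2.27067063  1.77973707  0.28060294] [-0.67429039 -0.04041897  0.37989206] [[298.11935486974005, 0.0, 321.77523010297415], [0.0, 298.11935486974005, 197.48175924746863], [0.0, 0.0, 1.0]]
```

View pics/scene0.png

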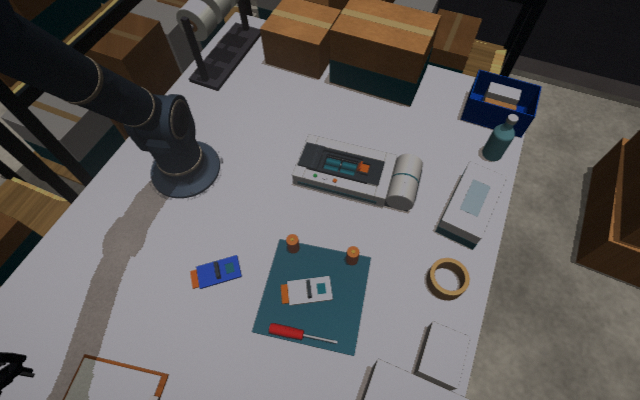

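View pics/side0.png

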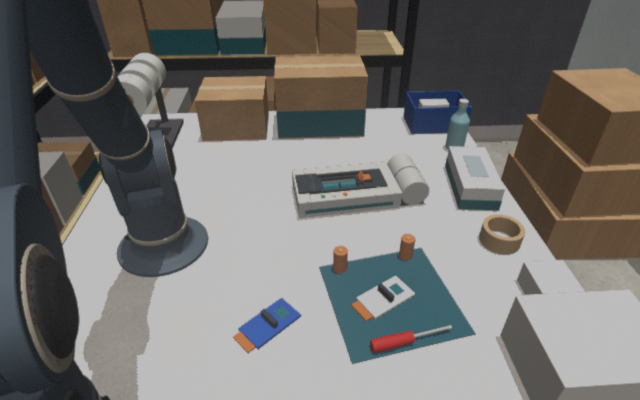

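View pics/wrist0.png

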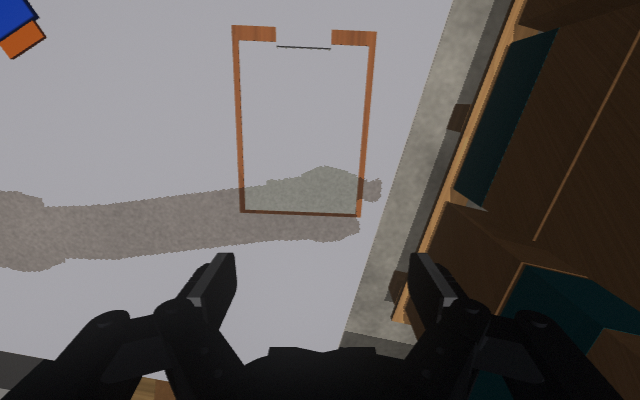

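The scene picture shows two things that could be taken for the cover. The blue one at scene (218,271), side (270,323), is the look-alike. The cream one with the orange lip on the teal mat, scene (308,290), side (385,297), is the one I want. The printer's bay is at scene (343,163), with the catch at (365,168). Next I'll check this in a close crop and measure.

```bash
cat > h.py <<'E'
import numpy as np, cv2, pickle
from scipy.spatial.transform import Rotation as R
def load(n): return pickle.load(open(f"pics/{n}.pkl","rb"))
def world(d):
    z=d["range_z"].astype(float); h,w=z.shape; K=d["mtx"]
    u,v=np.meshgrid(np.arange(w),np.arange(h))
    P=np.stack([(u-K[0,2])/K[0,0]*z,(v-K[1,2])/K[1,1]*z,z],-1)
    Rm=cv2.Rodrigues(np.array(d["rvec"],float))[0]; t=np.array(d["tvec"],float).ravel()
    W=(P-t)@Rm; W[z==0]=np.nan; return W
def snap(n,name):
    from station import r
    d=r.get_image(n); pickle.dump(d,open(f"pics/{name}.pkl","wb")); cv2.imwrite(f"pics/{name}.png",d["img"][:,:,::-1]); return d
def crop(d,x0,y0,x1,y1,name,s=5):
    cv2.imwrite(f"pics/{name}.png",cv2.resize(d["img"][y0:y1,x0:x1,::-1],None,fx=s,fy=s,interpolation=cv2.INTER_CUBIC))
E
python3 - <<'E'
from h import *
d=load("scene0"); crop(d,245,230,385,350,"c_cover"); crop(d,285,120,435,220,"c_pr")
W=world(d)
for (u,v) in [(218,271),(317,289),(300,296),(287,293),(293,238),(352,250),(265,310),(325,285),(400,200)]: print(u,v,W[v,u].round(4))
# grid of height
m=(W[...,2]>0.045)&(W[...,2]<0.065)&(np.arange(640)[None,:]>270)&(np.arange(640)[None,:]<440)&(np.arange(400)[:,None]>110)&(np.arange(400)[:,None]<230)
P=W[m]; print(len(P),P.min(0),P.max(0))
rect=cv2.minAreaRect((P[:,:2]*1000).astype(np.float32)); print(rect,cv2.boxPoints(rect))
d2=load("side0"); W2=world(d2)
for (u,v) in [(345,205),(398,293),(405,282),(362,309),(470,330)]: print(u,v,W2[v,u].round(4))
E
```

```text
218 271 [ 0.277  -0.2565  0.0243]
317 289 [ 0.5345 -0.1928  0.0075]
300 296 [ 0.5017 -0.2275  0.009 ]
287 293 [ 0.4666 -0.2329  0.0054]
293 238 [ 0.4284 -0.1068  0.0624]
352 250 [ 0.5842 -0.0766  0.0611]
265 310 [ 0.4335 -0.2944  0.0028]
325 285 [ 0.5498 -0.1754  0.0101]
400 200 [0.6527 0.1159 0.0609]
4078 [0.3188837  0.07704474 0.04504253] [0.7727836  0.26774437 0.06498612]
((544.990966796875, 174.12466430664062), (449.67578125, 179.99732971191406), 1.9656891822814941) [[317.19836 256.35822]
 [323.37244  76.4668 ]
 [772.78357  91.89111]
 [766.6095  271.78253]]
345 205 [0.4603 0.0888 0.0326]
398 293 [ 0.5464 -0.2021  0.0125]
405 282 [ 0.5715 -0.1626  0.002 ]
362 309 [ 0.4641 -0.2342  0.0055]
470 330 [ 0.6745 -0.2995  0.0039]
```

View pics/c_cover.png

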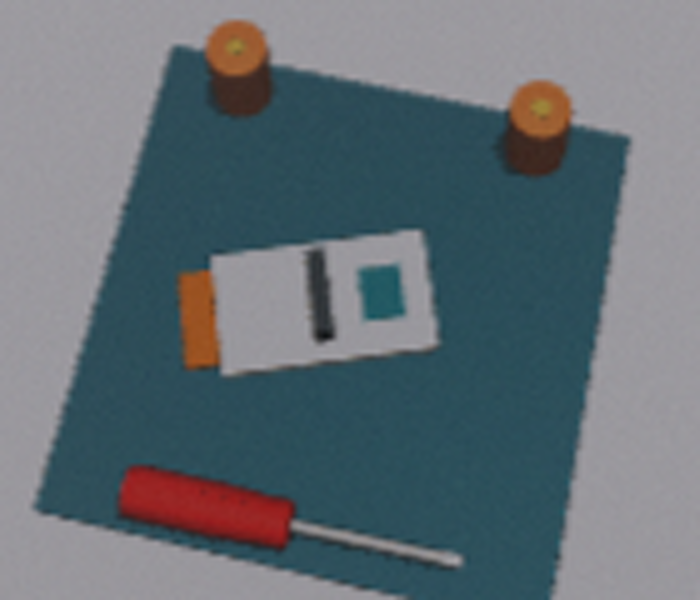

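View pics/c_pr.png

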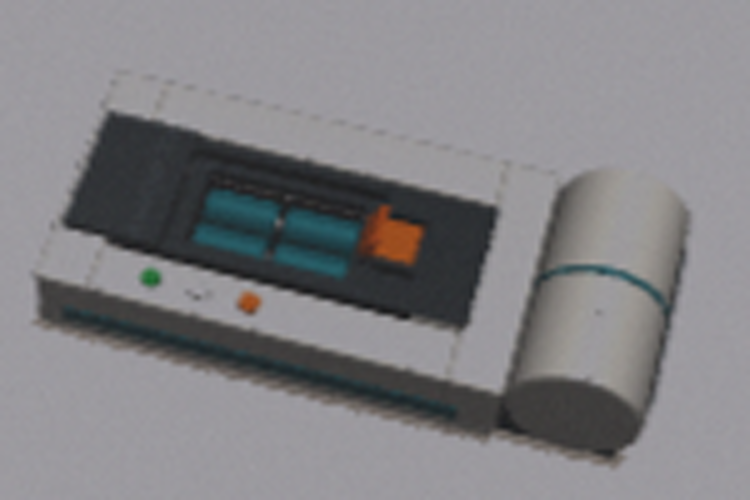

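The crop confirms it: cream plate, orange lip to the left, dark rib, teal patch, cells at the mat's top corners and the screwdriver below. Now rough poses.

```bash
cat >> h.py <<'E'
def onplane(d,uv,zp):
    K=d["mtx"]; Rm=cv2.Rodrigues(np.array(d["rvec"],float))[0]; t=np.array(d["tvec"],float).ravel()
    uv=np.atleast_2d(uv).astype(float); ray=np.c_[(uv[:,0]-K[0,2])/K[0,0],(uv[:,1]-K[1,2])/K[1,1],np.ones(len(uv))]@Rm
    C=-Rm.T@t; return C+ray*((zp-C[2])/ray[:,2])[:,None]
def proj(d,P):
    return cv2.projectPoints(np.atleast_2d(P).astype(float),np.array(d["rvec"],float),np.array(d["tvec"],float),d["mtx"],None)[0][:,0]
E
python3 - <<'E'
from h import *
d=load("scene0"); W=world(d)
s0=0.2
def scenecrop(x,y): return np.array([245+x/5-.4,230+y/5-.4])
c=[(212,255),(424,230),(438,346),(222,376)]
uv=np.array([scenecrop(*p) for p in c]); P=onplane(d,uv,0.011); print(P.round(4))
print(np.linalg.norm(np.diff(P,axis=0),axis=1))
e=(P[1]+P[2]-P[0]-P[3])/2; print("yaw",np.arctan2(e[1],e[0]),"len",np.linalg.norm(e), "centre",P.mean(0))
ribtop=onplane(d,scenecrop(318,295),0.025); print(ribtop)
def pc(x,y): return np.array([285+x/5-.4,120+y/5-.4])
P=onplane(d,np.array([pc(*p) for p in [(120,70),(560,172),(490,437-50),(35,275)]]),0.056); print(P.round(4), np.linalg.norm(np.diff(P,axis=0),axis=1))
q=r=None
from station import r
st=r.read_state(); Rt=R.from_quat(st["orientation"]); print(Rt.as_matrix().round(3))
w=load("wrist0"); Rm=cv2.Rodrigues(w["rvec"])[0]; C=-Rm.T@w["tvec"]; print("cam in tool",Rt.inv().apply(C-st["tool_pos"]).round(4), "cam axes in tool\n",(Rt.as_matrix().T@Rm.T).round(3))
E
```

```text
[[ 0.4532 -0.2043  0.011 ]
 [ 0.5506 -0.1476  0.011 ]
 [ 0.5813 -0.2018  0.011 ]
 [ 0.4858 -0.2598  0.011 ]]
[0.11271618 0.06230369 0.11164297]
yaw 0.5367815935798308 len 0.11217502725852456 centre [ 0.5177277  -0.20337172  0.011     ]
[[ 0.51579014 -0.20556053  0.025     ]]
[[0.3185 0.2355 0.056 ]
 [0.5944 0.267  0.056 ]
 [0.6047 0.109  0.056 ]
 [0.3358 0.0768 0.056 ]] [0.27771496 0.15839241 0.27082273]
[[ 0.971  0.24  -0.   ]
 [ 0.24  -0.971  0.001]
 [ 0.    -0.001 -1.   ]]
cam in tool [ 0.077   0.0002 -0.0698] cam axes in tool
 [[-0.001 -0.952 -0.306]
 [ 1.    -0.001 -0.001]
 [ 0.    -0.306  0.952]]
```

```bash
cat >> h.py <<'E'
def plan(p1,R1,n,p0=None,R0=None):
    """rows from (p0,R0) (default measured) to p1,R1, straight line, n rows"""
    from station import r
    if p0 is None:
        st=r.read_state(); p0=st["tool_pos"]; R0=R.from_quat(st["orientation"])
    dv=(R0.inv()*R1).as_rotvec(); rows=[]; p=np.array(p0,float); Rc=R0
    for i in range(n):
        tgt=p0+(np.array(p1)-p0)*(i+1)/n
        sh=Rc.inv().apply(tgt-p)*1000; sh=sh.round(1); tv=(dv/n).round(4)
        rows.append([*sh,*tv]); p=p+Rc.apply(sh/1000); Rc=Rc*R.from_rotvec(tv)
    print("[" + ",".join("["+",".join(f"{x:g}" for x in q)+"]" for q in rows)+"]"); print("ends",p.round(4),"err rot",(Rc.inv()*R1).as_rotvec().round(4))
    return p,Rc
def toolR(yaw,tilt=0.):
    """tool y = cover x ; cover yaw, tilt rear up"""
    Rc=R.from_euler("z",yaw)*R.from_euler("y",-tilt)   # cover frame
    M=Rc.as_matrix(); return R.from_matrix(np.c_[M[:,1],M[:,0],-M[:,2]])
E
python3 - <<'E'
from h import *
p,Rc=plan([0.345,-0.40,0.29],toolR(-0.5),7)
plan([0.50,-0.205,0.27],toolR(0.537),7,p,Rc)
E
```

```text
[[34.2,-29.1,1.9,-0.0002,-0.0001,-0.1184],[37.3,-24.9,1.9,-0.0002,-0.0001,-0.1184],[40,-20.2,1.9,-0.0002,-0.0001,-0.1184],[42.2,-15.4,1.9,-0.0002,-0.0001,-0.1184],[43.7,-10.3,1.9,-0.0002,-0.0001,-0.1184],[44.6,-5.1,1.9,-0.0002,-0.0001,-0.1184],[44.8,0.2,1.8,-0.0002,-0.0001,-0.1184]]
ends [ 0.345 -0.4    0.29 ] err rot [-0.      0.0001 -0.0001]
[[35.1,6.1,2.9,-0,0,-0.1482],[33.8,11.2,2.8,-0,0,-0.1482],[31.7,16,2.9,-0,0,-0.1482],[29.1,20.6,2.8,-0,0,-0.1482],[25.7,24.6,2.9,-0,0,-0.1482],[21.7,28.1,2.9,-0,0,-0.1482],[17.4,31.1,2.8,-0,0,-0.1482]]
ends [ 0.5   -0.205  0.27 ] err rot [-0.0001  0.      0.0003]
```

Call:
{"method": "arm_command", "body": {"rows": [[34, -29, 2, 0, 0, -0.118], [37, -25, 2, 0, 0, -0.118], [40, -20, 2, 0, 0, -0.118], [42, -15, 2, 0, 0, -0.118], [44, -10, 2, 0, 0, -0.118], [45, -5, 2, 0, 0, -0.118], [45, 0, 2, 0, 0, -0.118]]}}

```text
clock: 0.85
tool_pos: [0.3465, -0.3992, 0.2898]
orientation: [0.86, 0.511, -0.0, 0.0]
ft_force: [0.7, -0.3, -0.1]
grip_width: 0.0855
```

Call:
{"method": "arm_command", "body": {"rows": [[35, 6, 3, 0, 0, -0.148], [34, 11, 3, 0, 0, -0.148], [32, 16, 3, 0, 0, -0.148], [29, 21, 3, 0, 0, -0.148], [26, 25, 3, 0, 0, -0.148], [22, 28, 3, 0, 0, -0.148], [17, 31, 3, 0, 0, -0.148], [0, 0, 0, 0, 0, 0]]}}

```text
clock: 1.65
tool_pos: [0.5044, -0.2007, 0.2688]
orientation: [0.491, 0.871, 0.002, 0.0]
ft_force: [-0.4, 0.6, 0.5]
grip_width: 0.0854
```

Run:
```python
from h import *
d=snap("wrist","wc1")
from station import r
s=r.read_state(); print(s["clock"],s["tool_pos"],toolR(0.537).inv()*R.from_quat(s["orientation"]).as_rotvec() if 0 else (toolR(0.537).inv()*R.from_quat(s["orientation"])).as_rotvec(),s["ft_force"],s["joint_vel"])
plan([0.455,0.175,0.29],toolR(0.113),9)
```

```text
1.7 [ 0.50294611 -0.20341771  0.26865764] [-0.00087734  0.00119903 -0.00050121] [-0.63981608 -0.43252974  0.7494638 ] [ 0.0352249  -0.01371255  0.06469676  0.01002817  0.01167856  0.00926656
 -0.00786542]
[[38.8,17,-2.3,0.0001,-0.0002,0.0472],[39.6,15.1,-2.3,0.0001,-0.0002,0.0472],[40.3,13.2,-2.4,0.0001,-0.0002,0.0472],[40.9,11.3,-2.3,0.0001,-0.0002,0.0472],[41.3,9.3,-2.3,0.0001,-0.0002,0.0472],[41.7,7.4,-2.4,0.0001,-0.0002,0.0472],[42.1,5.4,-2.4,0.0001,-0.0002,0.0472],[42.2,3.5,-2.3,0.0001,-0.0002,0.0472],[42.4,1.4,-2.4,0.0001,-0.0002,0.0472]]
ends [0.455 0.175 0.29 ] err rot [-0.0002  0.0005 -0.0003]
```

View pics/wc1.png

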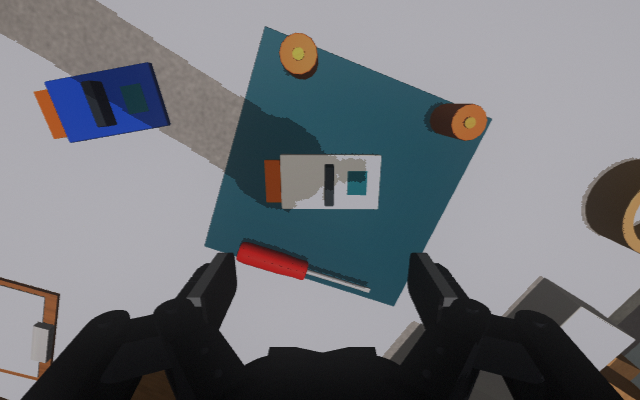

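The wrist view shows the cream cover at (330,182) with its lip left at (273,181), rib at (329,185) and patch at (357,183). It is nearly aligned with the tool. The cells are at (298,53) and (468,121), and the screwdriver handle is at (272,261). On to the printer.

Call:
{"method": "arm_command", "body": {"rows": [[39, 17, -2, 0, 0, 0.047], [40, 15, -2, 0, 0, 0.047], [40, 13, -2, 0, 0, 0.047], [41, 11, -2, 0, 0, 0.047], [41, 9, -2, 0, 0, 0.047], [42, 7, -2, 0, 0, 0.047], [42, 5, -2, 0, 0, 0.047], [42, 3, -2, 0, 0, 0.047], [42, 1, -2, 0, 0, 0.047], [0, 0, 0, 0, 0, 0]]}}

```text
clock: 2.7
tool_pos: [0.4515, 0.1766, 0.2878]
orientation: [0.665, 0.747, 0.002, -0.0]
ft_force: [0.6, -0.7, -1.0]
grip_width: 0.0854
```

Call:
{"method": "arm_command", "body": {"rows": [[0, 0, 0, 0, 0, 0], [0, 0, 0, 0, 0, 0]]}}

```text
clock: 2.9
tool_pos: [0.4532, 0.1696, 0.2865]
orientation: [0.668, 0.744, -0.001, 0.0]
ft_force: [-0.2, -0.4, -0.2]
grip_width: 0.0851
```

Run:
```python
from h import *
d=snap("wrist","wp1")
from station import r
s=r.read_state(); print(s["clock"],s["tool_pos"],s["ft_force"])
# cover measurement
d=load("wc1"); W=world(d); crop(d,255,140,395,225,"c_wc1")
img=d["img"].astype(int)
```

```text
2.95 [0.45325187 0.1694867  0.28655286] [-0.0750677  -1.04255758  0.14917562]
```

View pics/wp1.png

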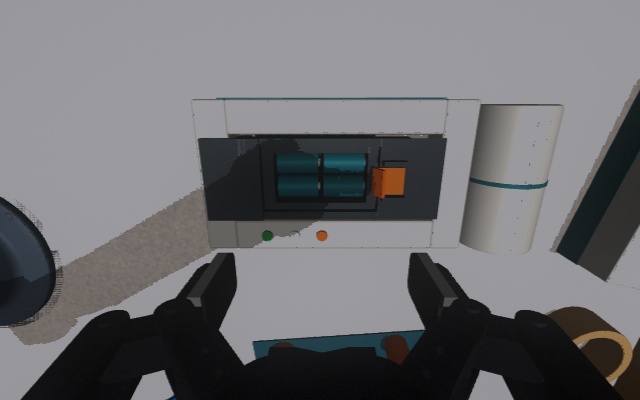

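View pics/c_wc1.png

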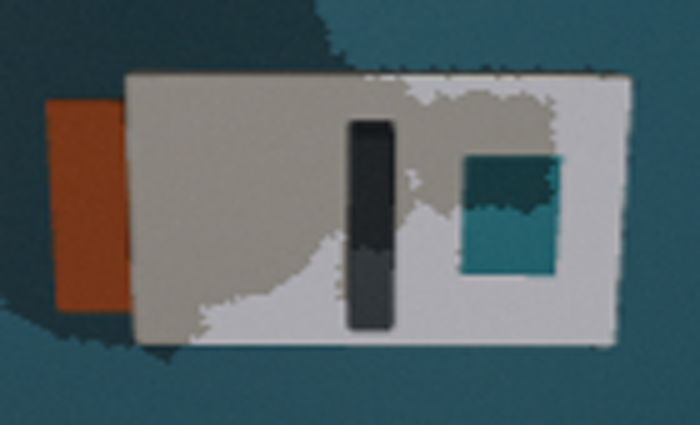

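The wrist view shows the printer's dark insert spanning (200-446, 138-220), the catch at (390,182) and the slot roof edge near column 263. Next: fit the cover and take depth profiles of the bay.

Run:
```python
from h import *
d=load("wc1")
f=lambda pts:np.array([(255+x/5-.4,140+y/5-.4) for x,y in pts])
P=onplane(d,f([(125,73),(632,76),(616,346),(135,345)]),0.011)
print(P.round(4),np.linalg.norm(np.roll(P,-1,0)-P,axis=1).round(4))
ex=(P[1]+P[2]-P[0]-P[3])/2; ey=(P[0]+P[1]-P[2]-P[3])/2
print("yaw",np.arctan2(ex[1],ex[0]),np.arctan2(-ey[0],ey[1]),"centre",P.mean(0))
T=onplane(d,f([(348,121),(395,121),(394,330),(348,330)]),0.029); print("rib",T.round(4),T.mean(0),np.linalg.norm(np.roll(T,-1,0)-T,axis=1))
p=onplane(d,f([(464,156),(560,156),(556,274),(461,273)]),0.011); print("patch",p.mean(0))
L=onplane(d,f([(46,100),(57,312)]),0.007); print("lip",L.round(4),L.mean(0))
W=world(d); print(W[185,300],W[200,310],W[170,300], W[185,329],W[185,328])
d=load("wp1"); crop(d,190,90,480,260,"c_wp1",2.7); W=world(d)
for v in (150,165,180,182,195,210): print(v,[(u,*(W[v,u]*1000).round(0)) for u in range(196,475,8)])
```

```text
[[ 0.452  -0.2045  0.011 ]
 [ 0.5483 -0.1474  0.011 ]
 [ 0.5811 -0.2017  0.011 ]
 [ 0.4846 -0.2594  0.011 ]] [0.112  0.0635 0.1125 0.0638]
yaw 0.5371306841679842 0.5399406961427582 centre [ 0.51649343 -0.20323073  0.011     ]
rib [[ 0.4977 -0.1854  0.029 ]
 [ 0.5061 -0.1803  0.029 ]
 [ 0.5305 -0.2201  0.029 ]
 [ 0.5218 -0.2253  0.029 ]] [ 0.51403824 -0.2027509   0.029     ] [0.00990609 0.0466644  0.01013492 0.04665611]
patch [ 0.54263908 -0.18795399  0.011     ]
lip [[ 0.4396 -0.2199  0.007 ]
 [ 0.4652 -0.2631  0.007 ]] [ 0.45238193 -0.24147969  0.007     ]
[ 0.48879034 -0.22357329  0.01072839] [ 0.50744473 -0.23273644  0.01240028] [ 0.48010025 -0.20836009  0.01103584] [ 0.5140226  -0.20243328  0.02935642] [ 0.51308132 -0.20296235  0.02947063]
150 [(196, np.float64(300.0), np.float64(176.0), np.float64(-1.0)), (204, np.float64(333.0), np.float64(189.0), np.float64(62.0)), (212, np.float64(341.0), np.float64(190.0), np.float64(63.0)), (220, np.float64(348.0), np.float64(191.0), np.float64(61.0)), (228, np.float64(356.0), np.float64(192.0), np.float64(61.0)), (236, np.float64(364.0), n
[... 12210 characters left out ...]
59.0)), (388, np.float64(525.0), np.float64(145.0), np.float64(58.0)), (396, np.float64(534.0), np.float64(146.0), np.float64(58.0)), (404, np.float64(542.0), np.float64(146.0), np.float64(58.0)), (412, np.float64(551.0), np.float64(147.0), np.float64(58.0)), (420, np.float64(560.0), np.float64(148.0), np.float64(58.0)), (428, np.float64(568.0), np.float64(149.0), np.float64(58.0)), (436, np.float64(576.0), np.float64(151.0), np.float64(60.0)), (444, np.float64(586.0), np.float64(150.0), np.float64(56.0)), (452, np.float64(595.0), np.float64(151.0), np.float64(56.0)), (460, np.float64(603.0), np.float64(152.0), np.float64(56.0)), (468, np.float64(610.0), np.float64(154.0), np.float64(58.0))]
```

View pics/c_wp1.png

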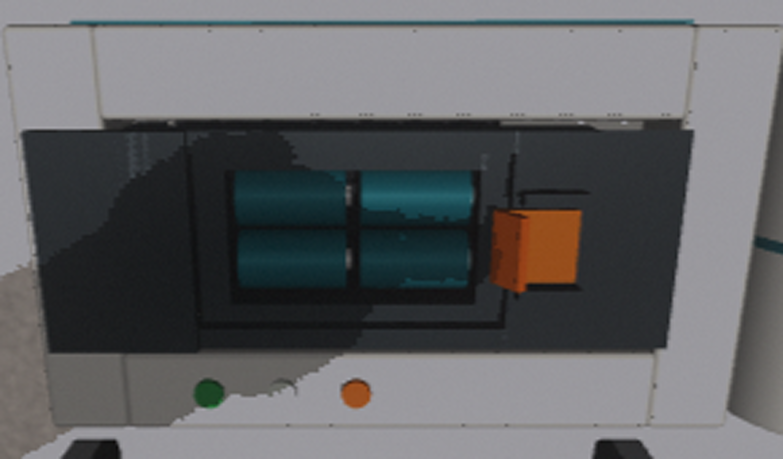

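```bash
cat > fitp.py <<'E'
from h import *
d=load("wp1"); W=world(d)
s=2.7
f=lambda pts:np.array([(190+(x+.5)/s-.5,90+(y+.5)/s-.5) for x,y in pts])
top=onplane(d,f([(95,27),(695,26)]),.056); bot=onplane(d,f([(55,425),(725,425)]),.056)
ya=[np.arctan2(*(q[1]-q[0])[1::-1]) for q in (top,bot)]; print("yaw",ya)
it=onplane(d,f([(22,130),(692,130)]),.062),onplane(d,f([(47,352),(668,349)]),.058)
for q in it: print("insert yaw",np.arctan2(*(q[1]-q[0])[1::-1]), q.round(4))
yaw=np.mean(ya); e=np.array([np.cos(yaw),np.sin(yaw)]); n=np.array([-e[1],e[0]])
print("y mid case", (top[:,:2]@n).round(4),(bot[:,:2]@n).round(4))
rf=onplane(d,f([(188,131),(198,351)]),.062); print("roof edge s",(rf[:,:2]@e).round(4))
lf=onplane(d,f([(22,130),(47,352)]),.062); print("roof outer edge s",(lf[:,:2]@e).round(4), "n", (lf[:,:2]@n).round(4))
cl=onplane(d,f([(5,27),(55,425)]),.056); print("case left s",(cl[:,:2]@e).round(4))
cn=onplane(d,f([(492,211),(492,284)]),.0592); print("nose s",(cn[:,:2]@e).round(4),"n",(cn[:,:2]@n).round(4))
rw=onplane(d,f([(516,130),(503,325)]),.058); print("rearwall s",(rw[:,:2]@e).round(4))
bw=onplane(d,f([(200,325),(503,325)]),.050); print("side groove n @50",(bw[:,:2]@n).round(4), "at58",(onplane(d,f([(200,325),(503,325)]),.058)[:,:2]@n).round(4))
# depth-based profile in printer coords
S=W[...,:2]@e; N=W[...,:2]@n; Z=W[...,2]
m=(Z>.03)&(S>.30)&(S<.65)&(N>.0)&(N<.25)
np.savez("pp.npz",S=S,N=N,Z=Z)
E
python3 fitp.py
```

```text
yaw [np.float64(0.1073212443179764), np.float64(0.10543394200568088)]
insert yaw 0.10566774467114587 [[0.3271 0.2005 0.062 ]
 [0.5676 0.226  0.062 ]]
insert yaw 0.11070034259539306 [[0.3335 0.1127 0.058 ]
 [0.5799 0.1401 0.058 ]]
y mid case [0.2    0.2002] [0.0432 0.043 ]
roof edge s [0.4064 0.4048]
roof outer edge s [0.3465 0.3453] n [0.1646 0.0783]
case left s [0.3427 0.3422]
nose s [0.5182 0.5196] n [0.1341 0.1053]
rearwall s [0.5256 0.5251]
side groove n @50 [0.0851 0.085 ] at58 [0.0881 0.088 ]
```

The fits agree. The slot edge is at s≈0.405 along the printer's x; the roof edge, nose and rear wall all give a bay middle of s≈0.465. The centreline is at n≈0.1215 with yaw ≈0.1065. The cover grip is at (0.515,-0.204) with yaw 0.538. Back to the cover.

Run:
```python
from h import *
p,Rc=plan([0.515,-0.204,0.15],toolR(0.538),10)
plan([0.515,-0.204,0.088],toolR(0.538),4,p,Rc)
```

```text
[[-37.8,2.2,13.7,-0.0001,0.0001,-0.0432],[-37.8,0.5,13.7,-0.0001,0.0001,-0.0432],[-37.8,-1,13.7,-0.0001,0.0001,-0.0432],[-37.8,-2.7,13.7,-0.0001,0.0001,-0.0432],[-37.6,-4.4,13.7,-0.0001,0.0001,-0.0432],[-37.3,-6,13.7,-0.0001,0.0001,-0.0432],[-37.1,-7.5,13.6,-0.0001,0.0001,-0.0432],[-36.8,-9.2,13.7,-0.0001,0.0001,-0.0432],[-36.2,-10.7,13.7,-0.0001,0.0001,-0.0432],[-35.8,-12.4,13.6,-0.0001,0.0001,-0.0432]]
ends [ 0.5149 -0.204   0.15  ] err rot [0.0001 0.0002 0.0002]
[[-0,0,15.5,0,0,0],[-0,0,15.5,0,0,0],[-0,0,15.5,0,0,0],[-0,0,15.5,0,0,0]]
ends [ 0.5149 -0.204   0.088 ] err rot [0.0001 0.0002 0.0002]
```

Call:
{"method": "arm_command", "body": {"rows": [[-38, 2, 13.5, 0, 0, -0.043], [-38, 0.5, 13.5, 0, 0, -0.043], [-38, -1, 13.5, 0, 0, -0.043], [-38, -3, 13.5, 0, 0, -0.043], [-37.5, -4, 13.5, 0, 0, -0.043], [-37, -6, 13.5, 0, 0, -0.043], [-37, -7.5, 13.5, 0, 0, -0.043], [-37, -9, 13.5, 0, 0, -0.043], [-36, -10.5, 13.5, 0, 0, -0.043], [-36, -12, 13.5, 0, 0, -0.043]]}}

```text
clock: 3.95
tool_pos: [0.5153, -0.2053, 0.1511]
orientation: [0.494, 0.87, -0.001, -0.0]
ft_force: [0.2, 0.4, 0.4]
grip_width: 0.0852
```

Call:
{"method": "arm_command", "body": {"rows": [[0, 0, 0, 0, 0, 0], [0, 0, 0, 0, 0, 0], [0, 0, 0, 0, 0, 0]]}}

```text
clock: 4.25
tool_pos: [0.5159, -0.2014, 0.1521]
orientation: [0.493, 0.87, 0.0, -0.0]
ft_force: [0.9, 0.1, 0.6]
grip_width: 0.0853
```

Run:
```python
from h import *
d=snap("wrist","wc2")
plan([0.515,-0.204,0.09],toolR(0.538),4)
```

```text
[[-0.5,-0.7,15.6,0.0001,0.0001,0.0007],[-0.5,-0.6,15.6,0.0001,0.0001,0.0007],[-0.6,-0.7,15.6,0.0001,0.0001,0.0007],[-0.5,-0.6,15.6,0.0001,0.0001,0.0007]]
ends [ 0.515 -0.204  0.09 ] err rot [ 0.     -0.0002 -0.    ]
```

View pics/wc2.png

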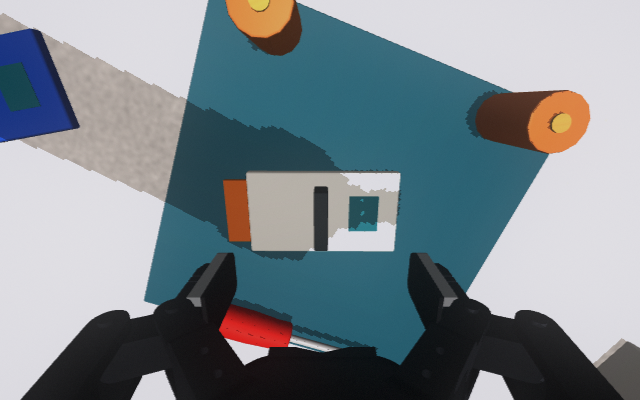

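The rib at (321,218) is centred between the pads (235 and 410). Descend.

Call:
{"method": "arm_command", "body": {"rows": [[-0.5, -0.5, 15.5, 0, 0, 0], [-0.5, -0.5, 15.5, 0, 0, 0], [-0.5, -0.5, 15.5, 0, 0, 0], [-0.5, -0.5, 15.5, 0, 0, 0], [0, 0, 0, 0, 0, 0]]}}

```text
clock: 4.8
tool_pos: [0.5139, -0.2039, 0.087]
orientation: [0.493, 0.87, -0.0, -0.003]
ft_force: [-0.3, 0.4, -0.4]
grip_width: 0.0857
```

Call:
{"method": "arm_command", "body": {"rows": [[0, 0, 0, 0, 0, 0], [0, 0, 0, 0, 0, 0], [0, 0, 0, 0, 0, 0], [0, 0, 0, 0, 0, 0], [0, 0, 0, 0, 0, 0]], "fingers": 0.5}}

```text
clock: 5.3
tool_pos: [0.5158, -0.2045, 0.0904]
orientation: [0.493, 0.87, 0.0, 0.0]
ft_force: [0.6, 0.4, -0.5]
grip_width: 0.0212
```

Run:
```python
from h import *
d=snap("wrist","wc3")
from station import r
s=r.read_state(); print(s["tool_pos"],s["ft_force"],s["grip_width"])
```

```text
[ 0.51572394 -0.2044586   0.09025094] [-0.06038568  0.33911197  0.31319279] 0.021385022152834113
```

View pics/wc3.png

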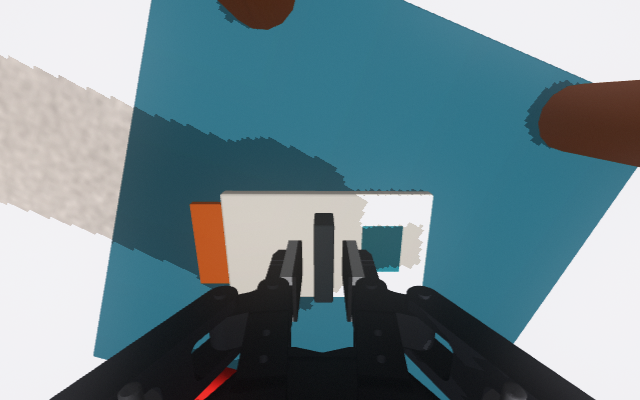

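The pads straddle the rib (gaps of 12 px left, 10 px right). Lower slightly and close.

Call:
{"method": "arm_command", "body": {"rows": [[0, 0, 2.5, 0, 0, 0], [0, 0, 0, 0, 0, 0], [0, 0, 0, 0, 0, 0]]}}

```text
clock: 5.65
tool_pos: [0.5155, -0.2043, 0.0873]
orientation: [0.493, 0.87, -0.0, -0.0]
ft_force: [0.3, -0.5, 0.0]
grip_width: 0.0212
```

Call:
{"method": "arm_command", "body": {"rows": [[0, 0, 0, 0, 0, 0], [0, 0, 0, 0, 0, 0], [0, 0, 0, 0, 0, 0], [0, 0, 0, 0, 0, 0], [0, 0, 0, 0, 0, 0]], "fingers": 1}}

```text
clock: 6.15
tool_pos: [0.5157, -0.2043, 0.0876]
orientation: [0.493, 0.87, 0.0, 0.0]
ft_force: [0.0, 0.8, 2.3]
grip_width: 0.0083
```

Run:
```python
from h import *
d=snap("wrist","wc4"); snap("side","sd4")
from station import r
s=r.read_state(); print(s["clock"],s["tool_pos"],s["ft_force"],s["grip_width"],s["wrist_torque"])
crop(d,180,160,460,400,"c_wc4",2.7)
```

```text
6.25 [ 0.51575515 -0.20431286  0.08758017] [0.75994778 0.76063661 3.15988294] 0.008510323357524184 [0.09039176 0.02903331 0.03389734]
```

View pics/c_wc4.png

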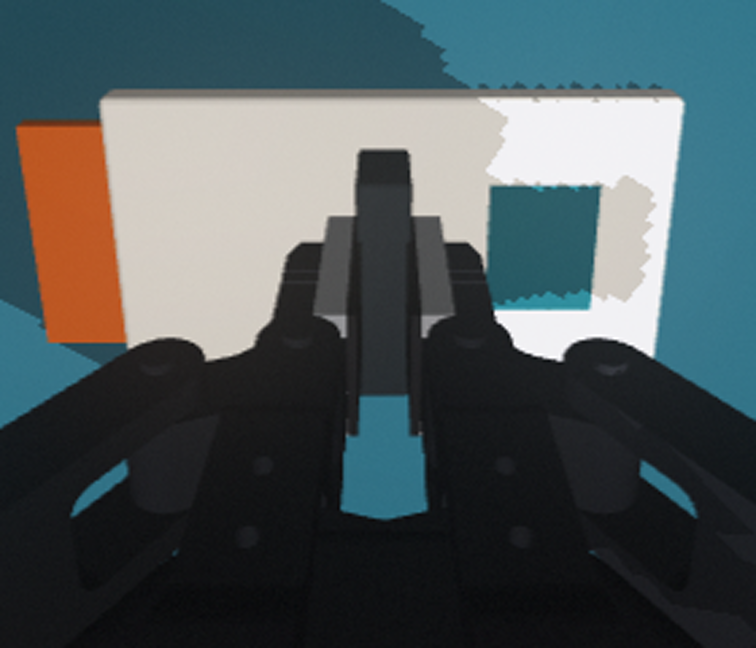

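The rib is gripped square (lip left, patch right of the fingers). Lift.

Call:
{"method": "arm_command", "body": {"rows": [[0, 0, -5, 0, 0, 0], [0, 0, -10, 0, 0, 0], [0, 0, -20, 0, 0, 0], [0, 0, -30, 0, 0, 0], [0, 0, -30, 0, 0, 0], [0, 0, -30, 0, 0, 0], [0, 0, 0, 0, 0, 0], [0, 0, 0, 0, 0, 0]]}}

```text
clock: 7.05
tool_pos: [0.5155, -0.2045, 0.2131]
orientation: [0.493, 0.87, -0.0, 0.001]
ft_force: [-1.0, -0.8, -0.5]
grip_width: 0.0083
```

Run:
```python
from h import *
d=snap("wrist","wc5"); crop(d,180,160,460,400,"c_wc5",2.7); snap("side","sd5")
from station import r
s=r.read_state(); print(s["clock"],s["tool_pos"],s["ft_force"],s["grip_width"],s["wrist_torque"])
```

```text
7.15 [ 0.51468109 -0.20435795  0.21147745] [ 0.35624989 -0.020372   -0.98605774] 0.008326522004405078 [ 0.03631473 -0.00550598 -0.0215091 ]
```

View pics/c_wc5.png

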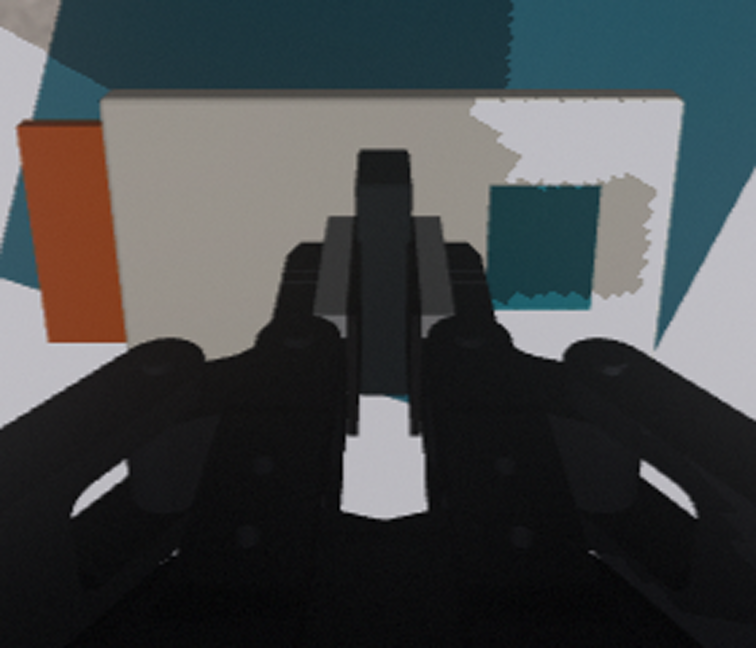

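Run:
```python
from h import *
d=load("wc5")
# tool pose of camera fixed (from wrist0)
C_t=np.array([.077,.0002,-.0698])
obj=np.array([(-55,32,-9),(58,32,-9),(-73,25,-13),(-73,-25,-13),(21,14,-9),(43,14,-9),(43,-14,-9),(21,-14,-9),(-5,22,9),(5,22,9)],float)/1000
pix=np.array([(102,98),(683,98),(18,127),(48,342),(490,186),(600,186),(591,309),(490,307),(359,151),(408,151)],float)
pix=(pix+.5)/2.7-.5+[180,160]
ok,rv,tv=cv2.solvePnP(obj,pix,d["mtx"],None)
e=cv2.projectPoints(obj,rv,tv,d["mtx"],None)[0][:,0]-pix; print(e.round(2).tolist())
Mco=cv2.Rodrigues(rv)[0]
w0=load("wrist0"); Rm0=cv2.Rodrigues(w0["rvec"])[0]
R0=R.from_quat([9.92695983e-01,1.20638736e-01,-1.48161007e-04,-9.79386655e-04]).as_matrix()
Ctool=R0.T@Rm0.T  # cam axes in tool
A=Ctool@Mco; p=Ctool@tv.ravel()+C_t
N=np.array([[0,1,0],[1,0,0],[0,0,-1.]])
print("grip in tool",p.round(4),"rot err",R.from_matrix(N.T@A).as_rotvec().round(4))
```

```text
[[1.37, -3.12], [-1.18, -2.84], [3.22, -2.41], [-1.67, 2.96], [-0.4, -2.58], [-0.32, -2.48], [0.85, 0.99], [-1.45, 1.55], [-1.61, 3.62], [1.19, 3.67]]
grip in tool [0.0005 0.0001 0.0682] rot err [-0.1482 -0.0113  0.0002]
```

```bash
python3 - <<'E'
from h import *
d=load("wc5")
C_t=np.array([.077,.0002,-.0698])
obj=np.array([(-55,32,-9),(58,32,-9),(-73,25,-13),(-73,-25,-13),(21,14,-9),(43,14,-9),(43,-14,-9),(21,-14,-9),(-5,22,9),(5,22,9)],float)/1000
pix=np.array([(102,98),(683,98),(18,127),(48,342),(490,186),(600,186),(591,309),(490,307),(357,185),(411,185)],float)
pix=(pix+.5)/2.7-.5+[180,160]
ok,rv,tv=cv2.solvePnP(obj,pix,d["mtx"],None)
e=cv2.projectPoints(obj,rv,tv,d["mtx"],None)[0][:,0]-pix; print(e.round(2).tolist())
Mco=cv2.Rodrigues(rv)[0]
w0=load("wrist0"); Rm0=cv2.Rodrigues(w0["rvec"])[0]
R0=R.from_quat([9.92695983e-01,1.20638736e-01,-1.48161007e-04,-9.79386655e-04]).as_matrix()
Ctool=R0.T@Rm0.T
A=Ctool@Mco; p=Ctool@tv.ravel()+C_t
N=np.array([[0,1,0],[1,0,0],[0,0,-1.]])
print("grip in tool",p.round(4),"rot err cover axes",R.from_matrix(N.T@A).as_rotvec().round(4))
E
cat >> h.py <<'E'
YAW=0.1065; NM=0.1215; SE=0.4055; ZF=0.050
GT=np.array([0.0008,0.,0.0675])   # grip in tool
def tcp_for(a,g,tilt,yaw=None):
    """lip front underside at slot edge + a*u + g*w (m)"""
    yaw=YAW if yaw is None else yaw
    Rc=R.from_euler("z",yaw)*R.from_euler("y",-tilt); Rp=R.from_euler("z",yaw)
    E=Rp.apply([SE,NM,ZF]); lip=E+Rc.apply([a,0,g]); grip=lip-Rc.apply([-.073,0,-.017])
    Rt=toolR(yaw,tilt); return grip-Rt.apply(GT),Rt
def cur(tilt_yaw=True):
    from station import r
    s=r.read_state(); Rt=R.from_quat(s["orientation"]); p=s["tool_pos"]
    M=Rt.as_matrix(); Rc=R.from_matrix(np.c_[M[:,1],M[:,0],-M[:,2]])
    grip=p+Rt.apply(GT); lip=grip+Rc.apply([-.073,0,-.017]); Rp=R.from_euler("z",YAW)
    q=Rp.inv().apply(lip)-[SE,NM,ZF]; rear=Rp.inv().apply(grip+Rc.apply([.058,0,-.017]))-[SE,NM,ZF]; x=(Rp.inv()*Rc)
    print("t",round(s["clock"],2),"lip rel edge mm",(q*1000).round(2),"rear",(rear*1000).round(2),"cover rot",x.as_rotvec().round(4),"F(pr)",Rp.inv().apply(s["ft_force"]).round(2),"w",round(s["grip_width"],4))
E
python3 - <<'E'
from h import *
p1,R1=tcp_for(0.02,0.04,0.349); print(p1)
p,Rc=plan([0.49,0.03,0.24],toolR(0.3,0.18),7)
plan(p1,R1,7,p,Rc)
E
```

```text
[[-1.05, 0.42], [0.98, 0.34], [0.54, -0.1], [0.85, 0.46], [0.03, -0.27], [0.14, -0.29], [-0.5, -0.18], [-1.93, 0.59], [-0.18, -0.41], [0.98, -0.42]]
grip in tool [-0.0018  0.0004  0.0688] rot err cover axes [-0.0081  0.0014 -0.001 ]
[0.43493803 0.16788458 0.19879665]
[[30.5,14.2,-4.1,-0.0258,-0.0033,0.0341],[31,13.2,-3.8,-0.0258,-0.0033,0.0341],[31.4,12.3,-3.5,-0.0258,-0.0033,0.0341],[31.8,11.2,-3.4,-0.0258,-0.0033,0.0341],[32.2,10.3,-3.2,-0.0258,-0.0033,0.0341],[32.5,9.2,-3.1,-0.0258,-0.0033,0.0341],[32.8,8.2,-2.9,-0.0258,-0.0033,0.0341]]
ends [0.4899 0.03   0.24  ] err rot [-0.0002  0.0002  0.0004]
[[21.1,-2.7,5.5,-0.0241,-0.0072,0.0268],[21.1,-3.4,5.2,-0.0241,-0.0072,0.0268],[21.1,-4.1,5.1,-0.0241,-0.0072,0.0268],[20.9,-4.8,4.7,-0.0241,-0.0072,0.0268],[20.9,-5.4,4.5,-0.0241,-0.0072,0.0268],[20.7,-6.1,4.2,-0.0241,-0.0072,0.0268],[20.6,-6.8,3.9,-0.0241,-0.0072,0.0268]]
ends [0.4349 0.1679 0.1988] err rot [ 0.     -0.     -0.0002]
```

Call:
{"method": "arm_command", "body": {"rows": [[30.5, 14, -4, -0.026, -0.003, 0.034], [31, 13, -4, -0.026, -0.003, 0.034], [31.5, 12, -3.5, -0.026, -0.003, 0.034], [32, 11, -3.5, -0.026, -0.003, 0.034], [32, 10.5, -3, -0.026, -0.003, 0.034], [32.5, 9, -3, -0.026, -0.003, 0.034], [33, 8, -3, -0.026, -0.003, 0.034]]}}

```text
clock: 7.85
tool_pos: [0.4885, 0.0308, 0.2398]
orientation: [0.591, 0.801, 0.073, 0.053]
ft_force: [0.7, -0.1, -0.6]
grip_width: 0.0083
```

Call:
{"method": "arm_command", "body": {"rows": [[21, -2.5, 5.5, -0.024, -0.007, 0.027], [21, -3.5, 5, -0.024, -0.007, 0.027], [21, -4, 5, -0.024, -0.007, 0.027], [21, -5, 4.5, -0.024, -0.007, 0.027], [21, -5.5, 4.5, -0.024, -0.007, 0.027], [20.5, -6, 4, -0.024, -0.007, 0.027], [20.5, -7, 4, -0.024, -0.007, 0.027], [0, 0, 0, 0, 0, 0], [0, 0, 0, 0, 0, 0], [0, 0, 0, 0, 0, 0]]}}

```text
clock: 8.85
tool_pos: [0.4345, 0.1663, 0.2001]
orientation: [0.659, 0.732, 0.13, 0.115]
ft_force: [0.4, 0.0, -0.1]
grip_width: 0.0082
```

```bash
sed -i 's/GT=np.array(\[0.0008/GT=np.array([-0.0005/' h.py
python3 - <<'E'
from h import *
cur(); d=snap("wrist","wp6"); s=snap("side","sp6"); crop(s,270,100,450,230,"c_sp6",4)
p1,R1=tcp_for(0.01,0.015,0.349); plan(p1,R1,4)
E
```

```text
t 8.85 lip rel edge mm [ 4.62 -2.46 45.68] rear [127.69  -2.78  90.56] cover rot [ 0.0025 -0.3497 -0.0021] F(pr) [ 0.4  -0.01 -0.06] w 0.0082
[[0.7,-2.6,6.6,0.0004,-0.0005,-0.0009],[0.8,-2.5,6.7,0.0004,-0.0005,-0.0009],[0.7,-2.6,6.6,0.0004,-0.0005,-0.0009],[0.8,-2.6,6.7,0.0004,-0.0005,-0.0009]]
ends [0.4339 0.1691 0.1719] err rot [-0.0001 -0.      0.0001]
```

View pics/wp6.png

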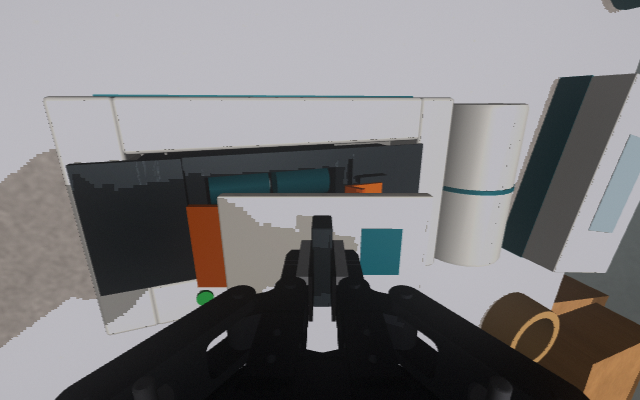

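View pics/c_sp6.png

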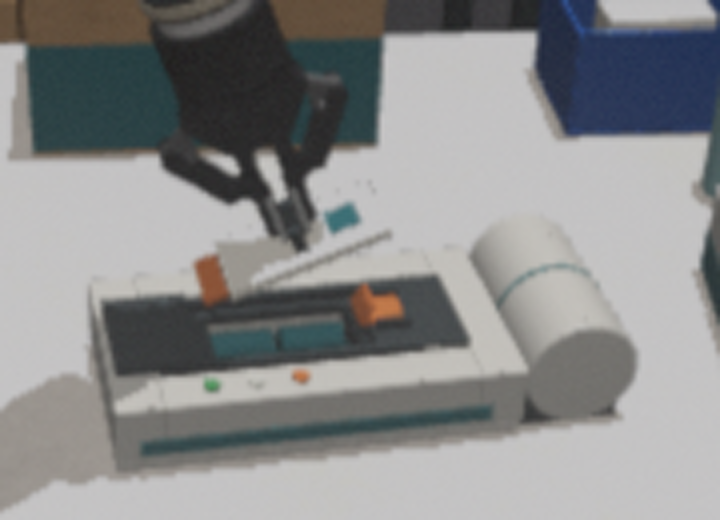

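The wrist view shows the cover tilted over the bay, with the lip edge at column 190-197 just right of the roof edge (183-195). The side view shows it rear-up with the lip at (212,280) in the crop. Lower.

Call:
{"method": "arm_command", "body": {"rows": [[0.7, -2.6, 6.7, 0, 0, -0.001], [0.7, -2.6, 6.7, 0, 0, -0.001], [0.8, -2.6, 6.7, 0, 0, -0.001], [0.8, -2.6, 6.7, 0, 0, -0.001], [0, 0, 0, 0, 0, 0], [0, 0, 0, 0, 0, 0], [0, 0, 0, 0, 0, 0]]}}

```text
clock: 9.65
tool_pos: [0.4338, 0.17, 0.1721]
orientation: [0.657, 0.733, 0.131, 0.116]
ft_force: [-0.6, -0.3, -0.2]
grip_width: 0.0081
```

Run:
```python
from h import *
cur(); d=snap("wrist","wp7"); crop(d,40,120,340,340,"c_wp7",2.6)
```

```text
t 9.65 lip rel edge mm [ 4.51  1.07 17.65] rear [127.49   1.3   62.77] cover rot [ 0.0026 -0.3517  0.0023] F(pr) [-0.61 -0.21 -0.16] w 0.0081
```

View pics/c_wp7.png

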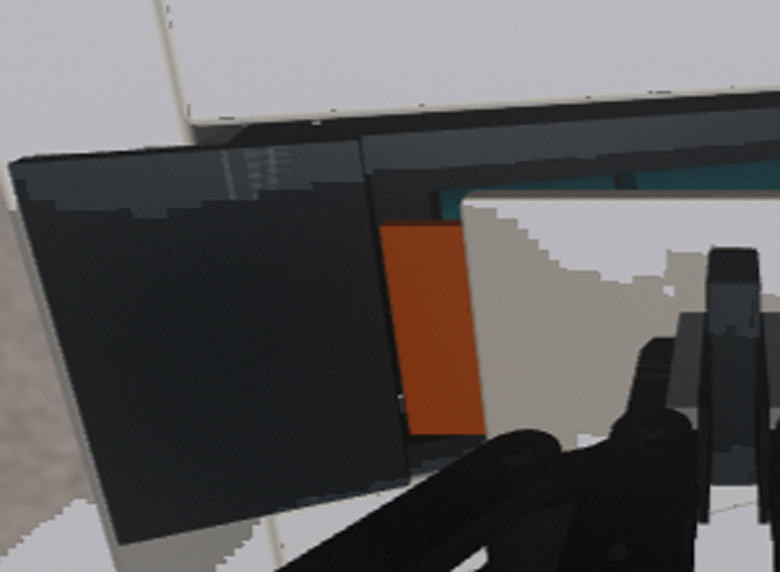

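View pics/wp7.png

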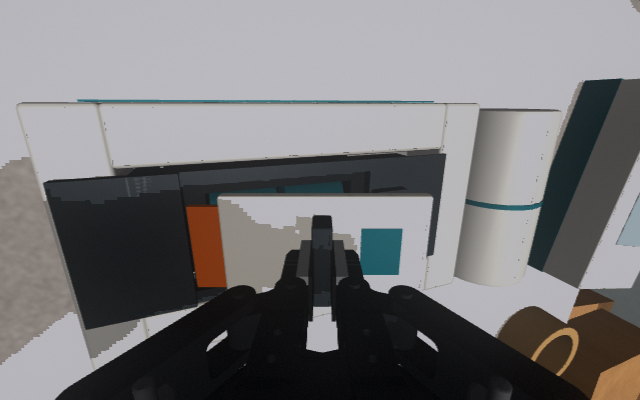

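Run:
```python
from h import *
d=load("wp7"); f=lambda pts:np.array([((x+.5)/2.6-.5+40,(y+.5)/2.6-.5+120) for x,y in pts])
Rp=R.from_euler("z",YAW)
L=Rp.inv().apply(onplane(d,f([(380,227),(410,434)]),.0715))-[SE,NM,ZF]
F=Rp.inv().apply(onplane(d,f([(362,141),(408,484)]),.062))-[SE,NM,ZF]
I=Rp.inv().apply(onplane(d,f([(10,162),(122,545)]),.062))-[SE,NM,ZF]
print("lip",(L*1000).round(1),"roof",(F*1000).round(1),"outer",(I*1000).round(1))
```

```text
lip [[  1.9  25.9  21.5]
 [  1.8 -23.6  21.5]] roof [[ -0.1  42.1  12. ]
 [ -1.2 -43.1  12. ]] outer [[-59.2  42.8  12. ]
 [-59.2 -43.5  12. ]]
```

```bash
sed -i 's/NM=0.1215; SE=0.4055/NM=0.1211; SE=0.4050/' h.py
cat >> h.py <<'E'
def tcp_sz(s,z,tilt,y=0.):
    c,q=np.cos(tilt),np.sin(tilt); p,Rt=tcp_for((s*c+z*q),(-s*q+z*c),tilt); return p+R.from_euler("z",YAW).apply([0,y,0]),Rt
E
python3 - <<'E'
from h import *
cur(); p,Rt=tcp_sz(.0045,.004,.349); plan(p,Rt,4)
E
```

```text
t 9.7 lip rel edge mm [ 5.01  1.57 17.68] rear [127.98   1.83  62.82] cover rot [ 0.0027 -0.3518  0.0025] F(pr) [-0.62 -0.54 -0.42] w 0.0087
[[-0.4,-1.2,3.2,0.0007,-0.0008,0.0005],[-0.3,-1.3,3.2,0.0007,-0.0008,0.0005],[-0.4,-1.2,3.3,0.0007,-0.0008,0.0005],[-0.4,-1.2,3.2,0.0007,-0.0008,0.0005]]
ends [0.4338 0.1686 0.1584] err rot [-0.      0.0001 -0.    ]
```

Call:
{"method": "arm_command", "body": {"rows": [[-0.4, -1.2, 3.2, 0.001, -0.001, 0], [-0.4, -1.2, 3.2, 0.001, -0.001, 0], [-0.4, -1.2, 3.2, 0.001, -0.001, 0.001], [-0.4, -1.2, 3.2, 0, 0, 0.001], [0, 0, 0, 0, 0, 0], [0, 0, 0, 0, 0, 0]]}}

```text
clock: 10.3
tool_pos: [0.4333, 0.1688, 0.1579]
orientation: [0.658, 0.733, 0.129, 0.116]
ft_force: [0.2, -0.1, -1.4]
grip_width: 0.0084
```

Run:
```python
from h import *
cur(); p,Rt=tcp_sz(.0045,.0,.349); plan(p,Rt,5)
```

```text
t 10.3 lip rel edge mm [3.97 0.11 3.54] rear [127.14   0.25  48.16] cover rot [-1.000e-04 -3.475e-01  1.100e-03] F(pr) [ 0.22 -0.08 -1.35] w 0.0084
[[-0,-0.2,0.7,-0.0003,-0,0.0002],[-0.1,-0.1,0.7,-0.0003,-0,0.0002],[-0,-0.2,0.6,-0.0003,-0,0.0002],[-0,-0.2,0.7,-0.0003,-0,0.0002],[-0.1,-0.1,0.7,-0.0003,-0,0.0002]]
ends [0.4338 0.1686 0.1544] err rot [ 0.     -0.0001  0.0001]
```

Call:
{"method": "arm_command", "body": {"rows": [[0, -0.5, 1.3, 0, 0, 0], [0, 0, 0, 0, 0, 0], [0, 0, 0, 0, 0, 0]]}}

```text
clock: 10.6
tool_pos: [0.4334, 0.1687, 0.1567]
orientation: [0.658, 0.733, 0.129, 0.116]
ft_force: [0.5, 0.5, -0.7]
grip_width: 0.0081
```

Call:
{"method": "arm_command", "body": {"rows": [[0, -0.2, 0.6, 0, 0, 0], [0, 0, 0, 0, 0, 0]]}}

```text
clock: 10.8
tool_pos: [0.4334, 0.1687, 0.156]
orientation: [0.658, 0.733, 0.129, 0.116]
ft_force: [0.5, -0.2, -2.0]
grip_width: 0.0084
```

Call:
{"method": "arm_command", "body": {"rows": [[0, -0.2, 0.6, 0, 0, 0], [0, 0, 0, 0, 0, 0]]}}

```text
clock: 11.0
tool_pos: [0.4334, 0.1687, 0.1553]
orientation: [0.658, 0.733, 0.129, 0.116]
ft_force: [0.4, 0.6, -0.5]
grip_width: 0.0086
```

Run:
```python
from h import *
cur(); d=snap("wrist","wp8"); crop(d,40,120,340,340,"c_wp8",2.6)
```

```text
t 11.0 lip rel edge mm [4.08 0.01 1.02] rear [127.23   0.13  45.67] cover rot [-1.000e-04 -3.479e-01  9.000e-04] F(pr) [ 0.48  0.55 -0.47] w 0.0086
```

View pics/c_wp8.png

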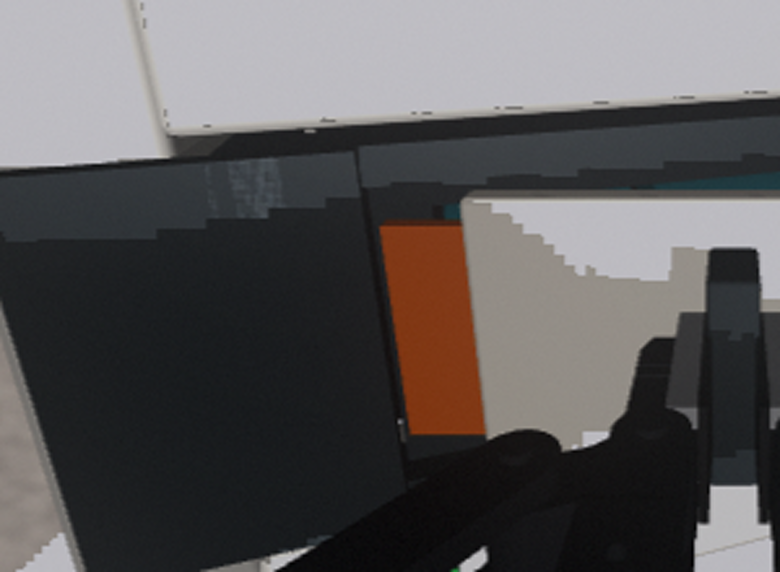

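The lip is just to the right of the roof edge and parallel to it, with no contact yet. Keep feeling down.

Call:
{"method": "arm_command", "body": {"rows": [[0, -0.2, 0.5, 0, 0, 0], [0, 0, 0, 0, 0, 0]]}}

```text
clock: 11.25
tool_pos: [0.4334, 0.1687, 0.1548]
orientation: [0.658, 0.733, 0.129, 0.116]
ft_force: [0.3, 0.3, -1.2]
grip_width: 0.0082
```

Call:
{"method": "arm_command", "body": {"rows": [[0, -0.2, 0.5, 0, 0, 0], [0, 0, 0, 0, 0, 0]]}}

```text
clock: 11.45
tool_pos: [0.4334, 0.1688, 0.1543]
orientation: [0.658, 0.733, 0.129, 0.116]
ft_force: [-0.7, -0.3, -0.4]
grip_width: 0.0077
```

Call:
{"method": "arm_command", "body": {"rows": [[0, -0.2, 0.5, 0, 0, 0], [0, 0, 0, 0, 0, 0]]}}

```text
clock: 11.65
tool_pos: [0.4336, 0.1688, 0.1539]
orientation: [0.658, 0.733, 0.129, 0.116]
ft_force: [0.9, -0.9, 1.5]
grip_width: 0.0079
```

Run:
```python
from h import *
cur()
```

```text
t 11.65 lip rel edge mm [ 4.31  0.12 -0.43] rear [127.44   0.23  44.29] cover rot [ 0.     -0.3484  0.0008] F(pr) [ 0.76 -0.96  1.5 ] w 0.0079
```

Call:
{"method": "arm_command", "body": {"rows": [[0, -0.15, 0.4, 0, 0, 0], [0, 0, 0, 0, 0, 0]]}}

```text
clock: 11.85
tool_pos: [0.4337, 0.1689, 0.1536]
orientation: [0.658, 0.733, 0.129, 0.116]
ft_force: [0.6, 0.1, 1.9]
grip_width: 0.0085
```

Run:
```python
from h import *
cur()
```

```text
t 11.85 lip rel edge mm [ 4.47  0.16 -0.74] rear [127.59   0.26  44.02] cover rot [ 1.000e-04 -3.487e-01  8.000e-04] F(pr) [0.61 0.01 1.9 ] w 0.0085
```

The floor is felt at about -0.4 mm, within 0.5 mm of the estimate. Raise 3.4 mm and slide in along the cover's own plane.

Call:
{"method": "arm_command", "body": {"rows": [[0, 0.6, -1.7, 0, 0, 0], [0, 0.6, -1.7, 0, 0, 0], [0, 0, 0, 0, 0, 0], [0, 0, 0, 0, 0, 0]]}}

```text
clock: 12.25
tool_pos: [0.4332, 0.1686, 0.1569]
orientation: [0.658, 0.733, 0.129, 0.116]
ft_force: [0.6, -0.2, 0.2]
grip_width: 0.0082
```

```bash
sed -i 's/ZF=0.050$/ZF=0.0496/' h.py
python3 - <<'E'
from h import *
cur()
E
```

```text
t 12.25 lip rel edge mm [ 3.84 -0.05  2.96] rear [1.270e+02 4.000e-02 4.759e+01] cover rot [-1.000e-04 -3.477e-01  7.000e-04] F(pr) [ 0.57 -0.25  0.19] w 0.0082
```

Call:
{"method": "arm_command", "body": {"rows": [[0, -1.5, 0, 0, 0, 0], [0, -1.5, 0, 0, 0, 0], [0, 0, 0, 0, 0, 0], [0, 0, 0, 0, 0, 0]]}}

```text
clock: 12.65
tool_pos: [0.4304, 0.1684, 0.1559]
orientation: [0.658, 0.733, 0.129, 0.116]
ft_force: [-0.3, 0.1, -0.0]
grip_width: 0.0081
```

Call:
{"method": "arm_command", "body": {"rows": [[0, -1.5, 0, 0, 0, 0], [0, -1, 0, 0, 0, 0], [0, 0, 0, 0, 0, 0]]}}

```text
clock: 12.95
tool_pos: [0.428, 0.1681, 0.155]
orientation: [0.658, 0.733, 0.129, 0.116]
ft_force: [0.7, 1.2, -0.8]
grip_width: 0.008
```

Run:
```python
from h import *
cur(); d=snap("wrist","wp9"); crop(d,40,120,340,340,"c_wp9",2.6)
```

```text
t 12.95 lip rel edge mm [-1.38 -0.01  1.07] rear [1.2178e+02 1.1000e-01 4.5710e+01] cover rot [-2.000e-04 -3.477e-01  9.000e-04] F(pr) [ 0.79  1.12 -0.81] w 0.008
```

View pics/c_wp9.png

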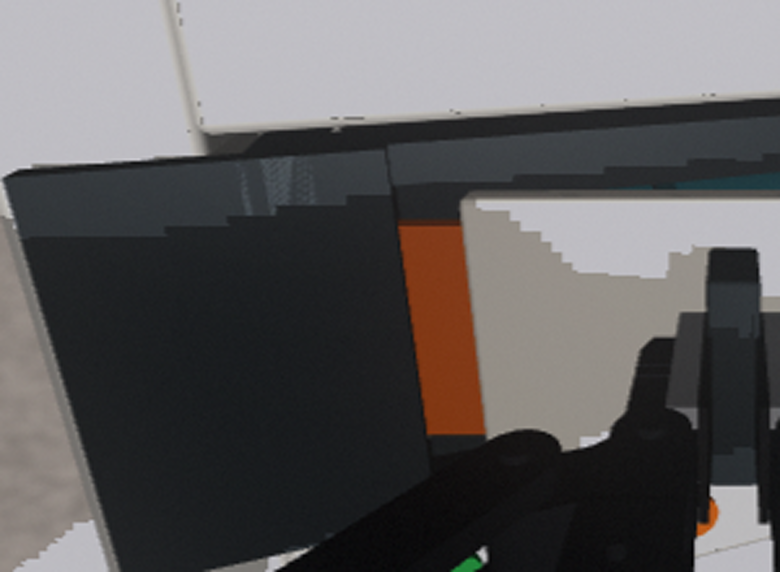

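The lip is now going under the roof: its visible width is down from 80 px to 62 px. Continue and feel for the end wall.

Call:
{"method": "arm_command", "body": {"rows": [[0, -1.5, 0, 0, 0, 0], [0, -1.5, 0, 0, 0, 0], [0, -1, 0, 0, 0, 0], [0, 0, 0, 0, 0, 0]]}}

```text
clock: 13.4
tool_pos: [0.4243, 0.1677, 0.1536]
orientation: [0.658, 0.733, 0.129, 0.116]
ft_force: [-0.4, 0.3, -0.0]
grip_width: 0.0083
```

Call:
{"method": "arm_command", "body": {"rows": [[0, -1, 0, 0, 0, 0], [0, -1, 0, 0, 0, 0], [0, 0, 0, 0, 0, 0]]}}

```text
clock: 13.7
tool_pos: [0.4224, 0.1675, 0.153]
orientation: [0.658, 0.733, 0.129, 0.116]
ft_force: [0.2, -0.6, -0.2]
grip_width: 0.0087
```

Run:
```python
from h import *
cur()
```

```text
t 13.7 lip rel edge mm [-6.97  0.01 -0.96] rear [116.18   0.13  43.68] cover rot [-2.000e-04 -3.478e-01  9.000e-04] F(pr) [ 0.15 -0.64 -0.15] w 0.0087
```

Call:
{"method": "arm_command", "body": {"rows": [[0, -1.5, 0, 0, 0, 0], [0, -1.5, 0, 0, 0, 0], [0, 0, 0, 0, 0, 0]]}}

```text
clock: 14.0
tool_pos: [0.4195, 0.1672, 0.1519]
orientation: [0.658, 0.733, 0.129, 0.116]
ft_force: [-0.3, 0.4, -0.6]
grip_width: 0.0082
```

Call:
{"method": "arm_command", "body": {"rows": [[0, -0.6, 0, 0, 0, 0], [0, 0, 0, 0, 0, 0]]}}

```text
clock: 14.2
tool_pos: [0.4192, 0.1672, 0.1518]
orientation: [0.658, 0.733, 0.129, 0.116]
ft_force: [0.0, -0.5, -0.3]
grip_width: 0.0082
```

Call:
{"method": "arm_command", "body": {"rows": [[0, -0.6, 0, 0, 0, 0], [0, 0, 0, 0, 0, 0]]}}

```text
clock: 14.4
tool_pos: [0.4188, 0.1672, 0.1517]
orientation: [0.658, 0.733, 0.129, 0.116]
ft_force: [0.1, -0.2, 0.0]
grip_width: 0.0082
```

Call:
{"method": "arm_command", "body": {"rows": [[0, -0.5, 0, 0, 0, 0], [0, 0, 0, 0, 0, 0]]}}

```text
clock: 14.6
tool_pos: [0.4186, 0.1672, 0.1517]
orientation: [0.658, 0.733, 0.129, 0.116]
ft_force: [1.7, 1.1, -0.7]
grip_width: 0.008
```

Run:
```python
from h import *
cur()
```

```text
t 14.6 lip rel edge mm [-10.73   0.13  -2.3 ] rear [112.39   0.21  42.46] cover rot [ 2.000e-04 -3.487e-01  7.000e-04] F(pr) [ 1.78  0.9  -0.66] w 0.008
```

Call:
{"method": "arm_command", "body": {"rows": [[0, 0, 0, 0, 0, 0], [0, 0, 0, 0, 0, 0]]}}

```text
clock: 14.8
tool_pos: [0.4186, 0.1672, 0.1516]
orientation: [0.658, 0.733, 0.129, 0.116]
ft_force: [1.4, 0.0, -0.5]
grip_width: 0.0082
```

Call:
{"method": "arm_command", "body": {"rows": [[0, -0.5, 0, 0, 0, 0], [0, 0, 0, 0, 0, 0], [0, 0, 0, 0, 0, 0]]}}

```text
clock: 15.1
tool_pos: [0.4184, 0.1672, 0.1517]
orientation: [0.658, 0.733, 0.129, 0.116]
ft_force: [3.8, -0.6, 0.2]
grip_width: 0.0079
```

Run:
```python
from h import *
cur(); d=snap("wrist","wp10"); s=snap("side","sp10"); crop(s,270,100,450,230,"c_sp10",4);  crop(d,40,120,340,340,"c_wp10",2.6)
```

```text
t 15.1 lip rel edge mm [-10.87   0.19  -2.3 ] rear [112.23   0.27  42.53] cover rot [ 3.000e-04 -3.493e-01  7.000e-04] F(pr) [ 3.7  -1.01  0.2 ] w 0.0079
```

View pics/c_wp10.png

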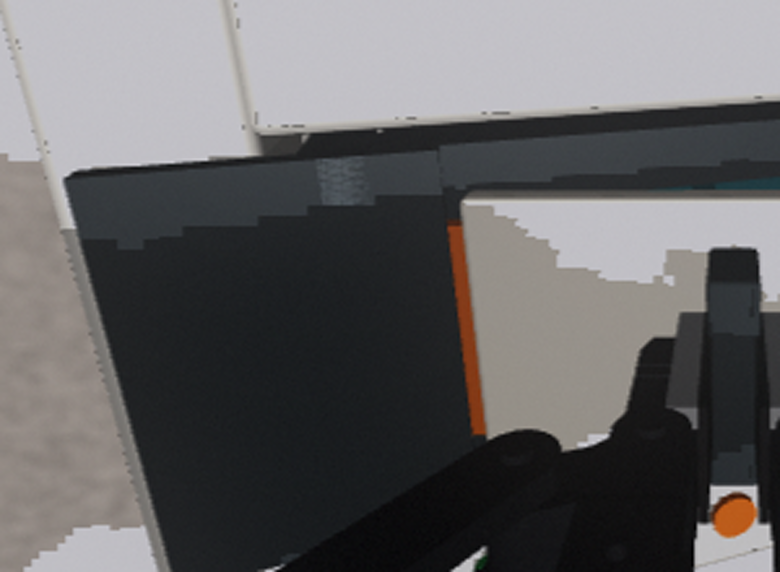

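View pics/c_sp10.png

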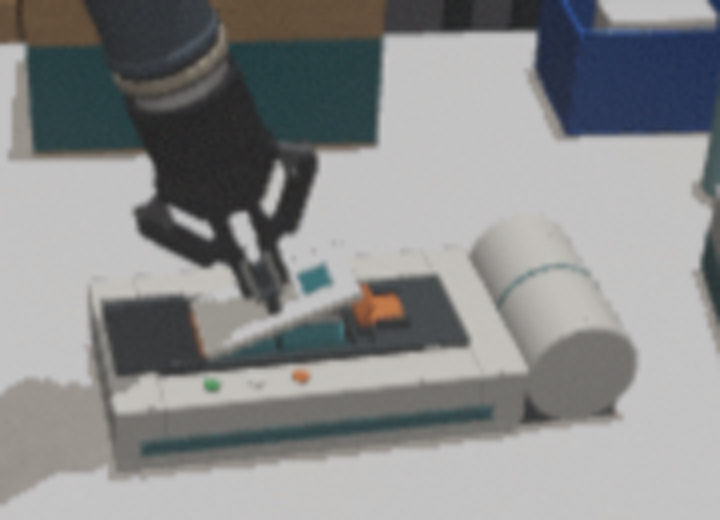

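The end wall is felt at +3.7 N, and only a sliver of lip still shows at column 449-485. The side view shows the cover hooked and tilted. Back off slightly before pivoting.

Call:
{"method": "arm_command", "body": {"rows": [[0, 1.5, 0, 0, 0, 0], [0, 0, 0, 0, 0, 0], [0, 0, 0, 0, 0, 0]]}}

```text
clock: 15.5
tool_pos: [0.4188, 0.1672, 0.1515]
orientation: [0.658, 0.733, 0.128, 0.115]
ft_force: [1.9, 0.2, 0.0]
grip_width: 0.0085
```

```bash
sed -i 's/SE=0.4050/SE=0.4057/' h.py
cat >> h.py <<'E'
def home_a(g,t,st=-.0122): return (st+(g+.004)*np.sin(t))/np.cos(t)
def pivot(degs,g):
    from station import r
    s=r.read_state(); p=s["tool_pos"]; Rc=R.from_quat(s["orientation"])
    for k in degs:
        t=np.radians(k); P,Rt=tcp_for(home_a(g,t),g,t); print(k); p,Rc=plan(P,Rt,1,p,Rc)
E
python3 - <<'E'
from h import *
cur(); pivot([20,18,16,14,12,11],.0012)
E
```

```text
t 15.5 lip rel edge mm [-11.44   0.06  -2.36] rear [111.74   0.19  42.21] cover rot [-0.     -0.3472  0.001 ] F(pr) [1.95 0.03 0.02] w 0.0085
20
[[-0.1,0.3,0.4,-0.0018,-0.0001,0.001]]
ends [0.4192 0.1671 0.1513] err rot [-0. -0. -0.]
18
[[-0,2.9,2.2,0.0349,-0,-0]]
ends [0.4226 0.1675 0.1502] err rot [-0. -0. -0.]
16
[[-0,2.9,2.2,0.0349,-0,-0]]
ends [0.4261 0.1679 0.149 ] err rot [-0. -0. -0.]
14
[[-0,2.9,2.2,0.0349,-0,-0]]
ends [0.4294 0.1682 0.1477] err rot [-0. -0. -0.]
12
[[-0,2.8,2.2,0.0349,-0,-0]]
ends [0.4327 0.1686 0.1462] err rot [-0. -0. -0.]
11
[[-0,1.5,1.1,0.0174,-0,-0]]
ends [0.4343 0.1688 0.1455] err rot [ 0. -0. -0.]
```

Call:
{"method": "arm_command", "body": {"rows": [[0, 0.3, 0.2, 0, 0, 0], [0, 2.9, 2.2, 0.035, 0, 0], [0, 0, 0, 0, 0, 0], [0, 2.9, 2.2, 0.035, 0, 0], [0, 0, 0, 0, 0, 0], [0, 0, 0, 0, 0, 0]]}}

```text
clock: 16.1
tool_pos: [0.4257, 0.1675, 0.1489]
orientation: [0.662, 0.737, 0.103, 0.093]
ft_force: [0.7, -0.3, -1.3]
grip_width: 0.0082
```

Run:
```python
from h import *
cur(); pivot([14,12,11],.0012)
```

```text
t 16.1 lip rel edge mm [-11.68  -0.37  -1.92] rear [114.31  -0.3   33.96] cover rot [-0.0007 -0.2775  0.0004] F(pr) [ 0.69 -0.36 -1.31] w 0.0082
14
[[0.3,3.3,2.2,0.0331,0.0006,0.0005]]
ends [0.4294 0.1682 0.1477] err rot [ 0.  0. -0.]
12
[[-0,2.9,2.2,0.0349,0,-0]]
ends [0.4327 0.1686 0.1463] err rot [ 0.  0. -0.]
11
[[-0,1.4,1.1,0.0175,0,-0]]
ends [0.4343 0.1687 0.1455] err rot [-0.  0. -0.]
```

Call:
{"method": "arm_command", "body": {"rows": [[0.3, 3.2, 2.2, 0.034, 0, 0], [0, 0, 0, 0, 0, 0], [0, 2.9, 2.2, 0.035, 0, 0], [0, 0, 0, 0, 0, 0], [0, 0, 0, 0, 0, 0]]}}

```text
clock: 16.6
tool_pos: [0.4326, 0.1687, 0.1464]
orientation: [0.665, 0.74, 0.077, 0.07]
ft_force: [0.3, -0.7, -0.5]
grip_width: 0.0085
```

Run:
```python
from h import *
cur(); pivot([11,10,9,8.5],.0008); s=snap("side","sp11"); crop(s,270,100,450,230,"c_sp11",4)
```

```text
t 16.6 lip rel edge mm [-11.52   0.03  -1.02] rear [116.63   0.13  26.16] cover rot [-0.0008 -0.2089  0.0007] F(pr) [ 0.26 -0.73 -0.51] w 0.0085
11
[[-0.1,1.4,1.7,0.017,0.0007,0.0008]]
ends [0.4343 0.1688 0.145 ] err rot [-0.  0. -0.]
10
[[-0,1.5,1,0.0174,0,-0]]
ends [0.436  0.1689 0.1443] err rot [ 0.  0. -0.]
9
[[-0,1.4,1.1,0.0175,0,-0]]
ends [0.4375 0.1691 0.1435] err rot [-0.  0. -0.]
8.5
[[-0,0.7,0.6,0.0087,0,-0]]
ends [0.4383 0.1692 0.143 ] err rot [-0.  0. -0.]
```

View pics/c_sp11.png

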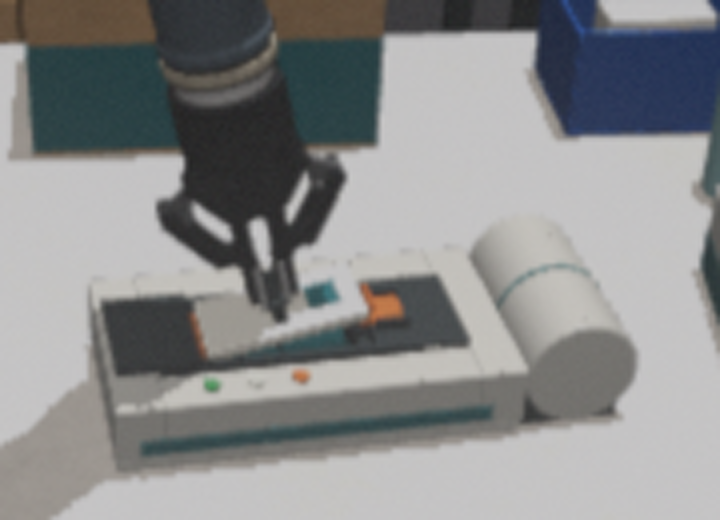

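The lip is under the roof, with the rear edge just above the catch slope at (360,300) in the crop. Keep pivoting gently.

Call:
{"method": "arm_command", "body": {"rows": [[0, 1.4, 1.5, 0.017, 0, 0], [0, 0, 0, 0, 0, 0], [0, 1.4, 1.1, 0.017, 0, 0], [0, 0, 0, 0, 0, 0]]}}

```text
clock: 17.05
tool_pos: [0.437, 0.1694, 0.1447]
orientation: [0.666, 0.741, 0.065, 0.058]
ft_force: [0.4, -0.3, -0.0]
grip_width: 0.0084
```

Call:
{"method": "arm_command", "body": {"rows": [[0, 0.7, 0.6, 0.009, 0, 0], [0, 0, 0, 0, 0, 0]]}}

```text
clock: 17.25
tool_pos: [0.4376, 0.1695, 0.1442]
orientation: [0.666, 0.741, 0.062, 0.055]
ft_force: [0.2, 0.2, -0.6]
grip_width: 0.0081
```

Call:
{"method": "arm_command", "body": {"rows": [[0, 0.7, 0.6, 0.009, 0, 0], [0, 0, 0, 0, 0, 0]]}}

```text
clock: 17.45
tool_pos: [0.4382, 0.1695, 0.1437]
orientation: [0.666, 0.742, 0.058, 0.052]
ft_force: [-0.2, -0.0, -0.2]
grip_width: 0.0082
```

Run:
```python
from h import *
cur(); pivot([8.5],.0005)
```

```text
t 17.45 lip rel edge mm [-10.9    0.34  -0.72] rear [118.5    0.4   19.69] cover rot [-1.000e-04 -1.564e-01  5.000e-04] F(pr) [-0.17 -0.01 -0.15] w 0.0082
8.5
[[-0.4,-0.1,1,0.0081,0.0001,0.0005]]
ends [0.4383 0.1691 0.1427] err rot [-0. -0.  0.]
```

Call:
{"method": "arm_command", "body": {"rows": [[0, -0.5, 0.6, 0, 0, 0], [0, 0, 0, 0, 0, 0]]}}

```text
clock: 17.65
tool_pos: [0.4376, 0.1695, 0.1431]
orientation: [0.666, 0.742, 0.058, 0.052]
ft_force: [-0.7, -0.4, -1.3]
grip_width: 0.0084
```

Call:
{"method": "arm_command", "body": {"rows": [[0, 0.5, 0.6, 0.009, 0, 0], [0, 0, 0, 0, 0, 0]]}}

```text
clock: 17.85
tool_pos: [0.4383, 0.1696, 0.1426]
orientation: [0.666, 0.742, 0.055, 0.049]
ft_force: [-1.7, -1.0, 2.7]
grip_width: 0.0081
```

Call:
{"method": "arm_command", "body": {"rows": [[0, 0.7, 0.6, 0.009, 0, 0], [0, 0, 0, 0, 0, 0]]}}

```text
clock: 18.05
tool_pos: [0.4392, 0.1697, 0.1423]
orientation: [0.667, 0.742, 0.051, 0.046]
ft_force: [-3.2, -0.9, 4.5]
grip_width: 0.0082
```

Run:
```python
from h import *
cur(); s=snap("side","sp12"); crop(s,270,100,450,230,"c_sp12",4)
```

```text
t 18.05 lip rel edge mm [-11.59   0.43  -1.11] rear [118.15   0.52  16.99] cover rot [-0.0002 -0.1387  0.0007] F(pr) [-3.23 -0.54  4.51] w 0.0082
```

View pics/c_sp12.png

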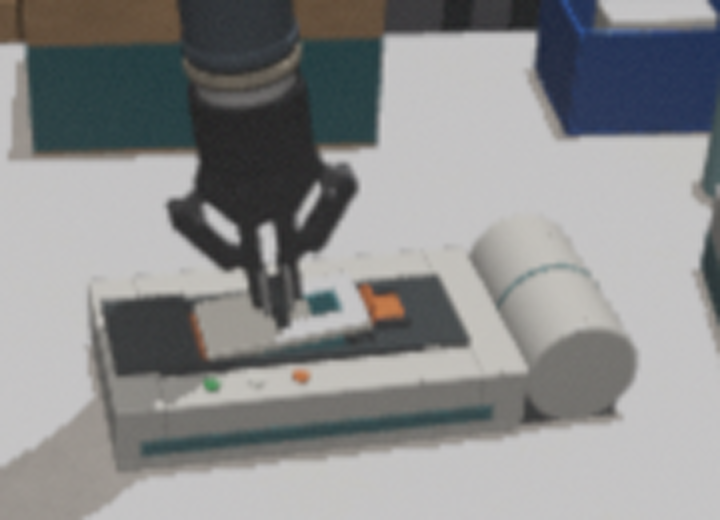

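The rear edge rests on the catch slope at 8°, as predicted, with a few N of contact. Release and back off.

Call:
{"method": "arm_command", "body": {"rows": [[0, 0, 0, 0, 0, 0], [0, 0, 0, 0, 0, 0], [0, 0, 0, 0, 0, 0]], "fingers": 0.5}}

```text
clock: 18.4
tool_pos: [0.4393, 0.1696, 0.1421]
orientation: [0.667, 0.742, 0.052, 0.046]
ft_force: [-0.1, -0.8, 0.3]
grip_width: 0.021
```

Call:
{"method": "arm_command", "body": {"rows": [[0, 0, -10, 0, 0, 0], [0, 0, -30, 0, 0, 0], [0, 0, -40, 0, 0, 0], [0, 0, 0, 0, 0, 0], [0, 0, 0, 0, 0, 0], [0, 0, 0, 0, 0, 0]]}}

```text
clock: 19.0
tool_pos: [0.4277, 0.168, 0.2209]
orientation: [0.667, 0.742, 0.051, 0.046]
ft_force: [-0.7, -0.7, -0.4]
grip_width: 0.0213
```

Run:
```python
from h import *
cur(); d=snap("wrist","wp13"); s=snap("side","sp13"); crop(s,270,100,450,230,"c_sp13",4)
```

```text
t 19.0 lip rel edge mm [-23.23  -0.16  77.55] rear [ 1.0653e+02 -9.0000e-02  9.5560e+01] cover rot [-0.0008 -0.1379  0.0005] F(pr) [-0.75 -0.65 -0.42] w 0.0213
```

View pics/wp13.png

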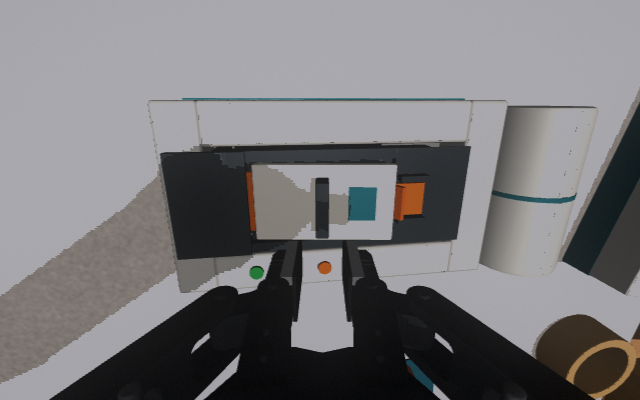

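View pics/c_sp13.png

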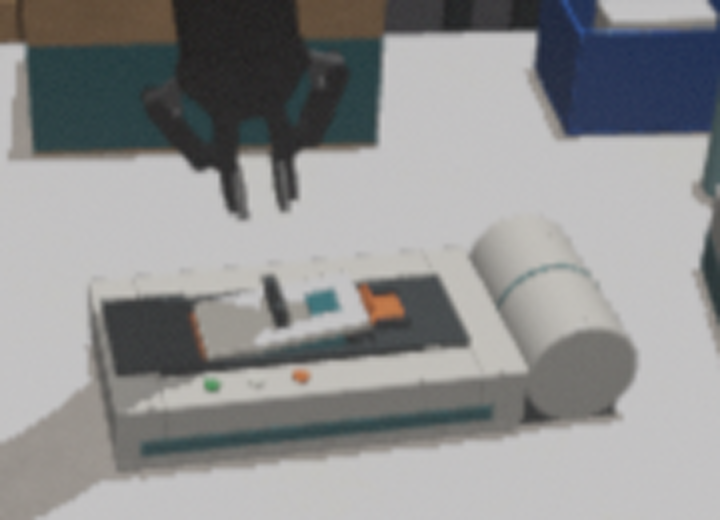

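The cover stays hooked. The wrist view shows it centred, with the lip at column 250, the catch at (410,199) and the patch at (362,204). Close the fingers and move above the patch.

Run:
```python
from h import *
d=load("wp13"); Rp=R.from_euler("z",YAW)
q=Rp.inv().apply(onplane(d,[(362,204)],.0705))-[SE,NM,ZF]; print("patch",q*1000)
W=world(d); 
for u,v in [(270,200),(300,200),(340,190),(362,204),(385,200)]: print(u,v,((Rp.inv().apply(W[v,u])-[SE,NM,ZF])*1000).round(1))
p=Rp.apply([SE+.0915,NM,0.158]); plan(p,toolR(YAW,0),6)
```

```text
patch [[8.96303481e+01 1.58197985e-02 2.09000000e+01]]
270 200 [16.6  3.5 10.9]
300 200 [40.3  3.8 15.3]
340 190 [71.9 11.7 18.3]
362 204 [89.2  0.5 22.3]
385 200 [107.7   3.4  23.6]
[[-0.1,7.5,11.5,0.0228,0.0001,0.0001],[-0.1,7.8,11.4,0.0228,0.0001,0.0001],[-0.1,8,11.2,0.0228,0.0001,0.0001],[-0.1,8.3,11,0.0228,0.0001,0.0001],[-0.1,8.6,10.8,0.0228,0.0001,0.0001],[-0.1,8.7,10.6,0.0228,0.0001,0.0001]]
ends [0.4815 0.1733 0.158 ] err rot [ 0.0001 -0.0001  0.0003]
```

Call:
{"method": "arm_command", "body": {"rows": [[0, 7.5, 11.5, 0.023, 0, 0], [0, 7.8, 11.4, 0.023, 0, 0], [0, 8, 11.2, 0.023, 0, 0], [0, 8.3, 11, 0.023, 0, 0], [0, 8.6, 10.8, 0.023, 0, 0], [0, 8.7, 10.6, 0.023, 0, 0], [0, 0, 0, 0, 0, 0], [0, 0, 0, 0, 0, 0], [0, 0, 0, 0, 0, 0]], "fingers": 1}}

```text
clock: 20.0
tool_pos: [0.4813, 0.1744, 0.159]
orientation: [0.668, 0.744, 0.0, 0.0]
ft_force: [-0.6, -0.1, 0.6]
grip_width: -0.0
```

Run:
```python
from h import *
from station import r
s=r.read_state(); Rp=R.from_euler("z",YAW); print(s["clock"],((Rp.inv().apply(s["tool_pos"])-[SE,NM,ZF])*1000).round(2),s["ft_force"],s["grip_width"],(toolR(YAW).inv()*R.from_quat(s["orientation"])).as_rotvec().round(4))
d=snap("wrist","wp14"); s=snap("side","sp14"); crop(s,270,100,450,230,"c_sp14",4)
```

```text
20.0 [ 91.38   1.15 109.44] [-0.62973593 -0.12240722  0.59226265] -2.0587628735277943e-05 [-0.0006 -0.0004 -0.0016]
```

View pics/wp14.png

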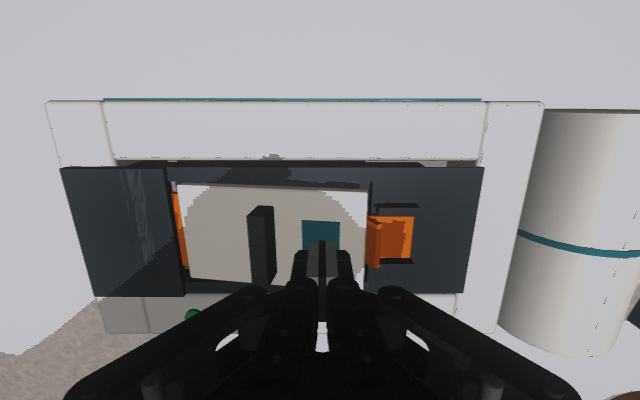

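View pics/c_sp14.png

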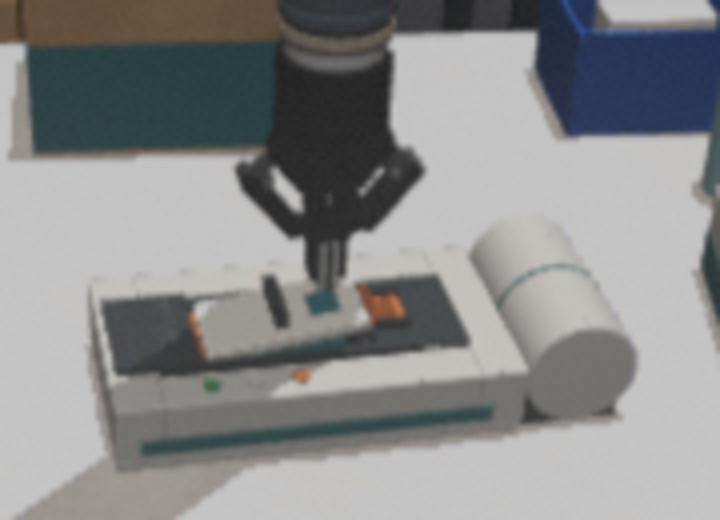

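The closed fingers are right over the teal patch, with the catch at (390,240) clear of them. Press in small steps.

Call:
{"method": "arm_command", "body": {"rows": [[-1, 0, 5, 0, 0, 0], [0, 0, 5, 0, 0, 0], [0, 0, 2.5, 0, 0, 0], [0, 0, 0, 0, 0, 0], [0, 0, 0, 0, 0, 0]]}}

```text
clock: 20.6
tool_pos: [0.4821, 0.1733, 0.1464]
orientation: [0.668, 0.744, 0.0, 0.0]
ft_force: [-0.8, -0.2, 0.7]
grip_width: -0.0001
```

Call:
{"method": "arm_command", "body": {"rows": [[0, 0, 1, 0, 0, 0], [0, 0, 0, 0, 0, 0]]}}

```text
clock: 20.8
tool_pos: [0.4821, 0.1733, 0.1455]
orientation: [0.668, 0.744, 0.0, 0.0]
ft_force: [0.2, -0.6, -0.0]
grip_width: 0.0
```

Call:
{"method": "arm_command", "body": {"rows": [[0, 0, 1, 0, 0, 0], [0, 0, 0, 0, 0, 0]]}}

```text
clock: 21.0
tool_pos: [0.4823, 0.1734, 0.1447]
orientation: [0.668, 0.744, 0.0, 0.001]
ft_force: [-0.4, 0.5, 2.1]
grip_width: 0.0004
```

Call:
{"method": "arm_command", "body": {"rows": [[0, 0, 1, 0, 0, 0], [0, 0, 0, 0, 0, 0]]}}

```text
clock: 21.2
tool_pos: [0.4824, 0.1734, 0.1438]
orientation: [0.668, 0.744, 0.001, 0.001]
ft_force: [0.3, -0.3, 4.1]
grip_width: 0.0
```

Contact at about 0.145, as predicted. Continue.

Call:
{"method": "arm_command", "body": {"rows": [[0, 0, 1, 0, 0, 0], [0, 0, 0, 0, 0, 0]]}}

```text
clock: 21.4
tool_pos: [0.4825, 0.1735, 0.1428]
orientation: [0.668, 0.744, 0.001, 0.001]
ft_force: [0.5, -0.1, 4.4]
grip_width: 0.0002
```

Call:
{"method": "arm_command", "body": {"rows": [[0, 0, 1, 0, 0, 0], [0, 0, 0, 0, 0, 0]]}}

```text
clock: 21.6
tool_pos: [0.4826, 0.1735, 0.1418]
orientation: [0.668, 0.744, 0.001, 0.001]
ft_force: [1.0, 0.2, 4.2]
grip_width: -0.0001
```

Call:
{"method": "arm_command", "body": {"rows": [[0, 0, 1, 0, 0, 0], [0, 0, 0, 0, 0, 0]]}}

```text
clock: 21.8
tool_pos: [0.4828, 0.1735, 0.1409]
orientation: [0.668, 0.744, 0.001, 0.001]
ft_force: [0.7, 0.5, 5.5]
grip_width: -0.0001
```

Call:
{"method": "arm_command", "body": {"rows": [[0, 0, 1, 0, 0, 0], [0, 0, 0, 0, 0, 0]]}}

```text
clock: 22.0
tool_pos: [0.4821, 0.1732, 0.1393]
orientation: [0.668, 0.744, 0.0, 0.0]
ft_force: [0.5, -0.9, 2.3]
grip_width: 0.0
```

Call:
{"method": "arm_command", "body": {"rows": [[0, 0, 1, 0, 0, 0], [0, 0, 0, 0, 0, 0]]}}

```text
clock: 22.2
tool_pos: [0.4821, 0.1732, 0.1383]
orientation: [0.668, 0.744, 0.0, 0.0]
ft_force: [0.8, 0.4, 1.1]
grip_width: 0.0001
```

Call:
{"method": "arm_command", "body": {"rows": [[0, 0, 1, 0, 0, 0], [0, 0, 0, 0, 0, 0]]}}

```text
clock: 22.4
tool_pos: [0.4821, 0.1732, 0.1373]
orientation: [0.668, 0.744, 0.0, 0.0]
ft_force: [1.0, 0.9, 2.0]
grip_width: 0.0002
```

Call:
{"method": "arm_command", "body": {"rows": [[0, 0, 1, 0, 0, 0], [0, 0, 0, 0, 0, 0]]}}

```text
clock: 22.6
tool_pos: [0.4821, 0.1732, 0.1364]
orientation: [0.668, 0.744, 0.0, 0.0]
ft_force: [2.0, 1.0, 0.9]
grip_width: 0.0002
```

Run:
```python
from h import *
d=snap("wrist","wp15"); s=snap("side","sp15"); crop(s,270,100,450,230,"c_sp15",4)
```

```text
(no output)
```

View pics/c_sp15.png

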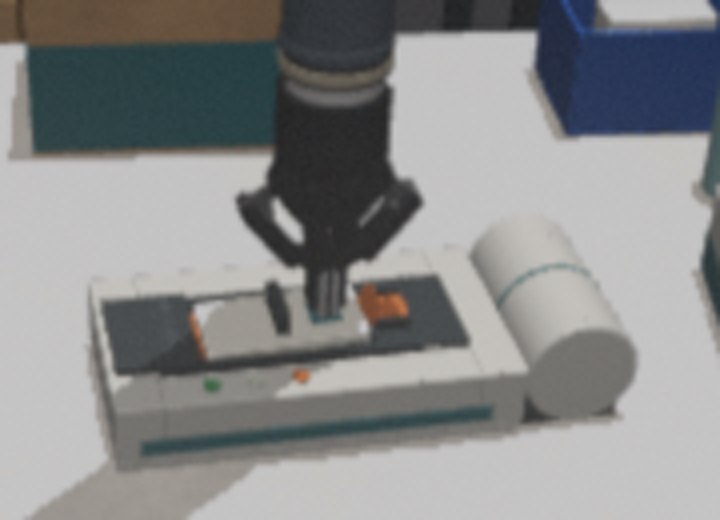

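View pics/wp15.png

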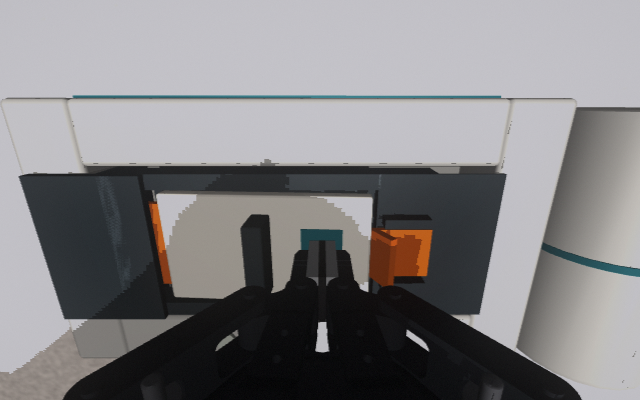

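The catch is pushed outward, with the cover nearly down. Continue.

Call:
{"method": "arm_command", "body": {"rows": [[0, 0, 1, 0, 0, 0], [0, 0, 0, 0, 0, 0]]}}

```text
clock: 22.9
tool_pos: [0.482, 0.1732, 0.1354]
orientation: [0.668, 0.744, 0.0, 0.0]
ft_force: [0.7, -0.1, 2.2]
grip_width: 0.0002
```

Call:
{"method": "arm_command", "body": {"rows": [[0, 0, 1, 0, 0, 0], [0, 0, 0, 0, 0, 0]]}}

```text
clock: 23.1
tool_pos: [0.4821, 0.1733, 0.1344]
orientation: [0.668, 0.744, 0.0, 0.0]
ft_force: [0.8, -0.2, 1.5]
grip_width: 0.0001
```

Call:
{"method": "arm_command", "body": {"rows": [[0, 0, 1, 0, 0, 0], [0, 0, 0, 0, 0, 0]]}}

```text
clock: 23.3
tool_pos: [0.4821, 0.1732, 0.1334]
orientation: [0.668, 0.744, 0.0, 0.0]
ft_force: [-0.0, 0.2, 0.6]
grip_width: -0.0
```

Call:
{"method": "arm_command", "body": {"rows": [[0, 0, 1, 0, 0, 0], [0, 0, 0, 0, 0, 0]]}}

```text
clock: 23.5
tool_pos: [0.4821, 0.1733, 0.1324]
orientation: [0.668, 0.744, 0.0, 0.0]
ft_force: [1.5, 0.3, 1.4]
grip_width: 0.0001
```

Call:
{"method": "arm_command", "body": {"rows": [[0, 0, 1, 0, 0, 0], [0, 0, 0, 0, 0, 0]]}}

```text
clock: 23.7
tool_pos: [0.4814, 0.173, 0.131]
orientation: [0.668, 0.744, -0.001, -0.0]
ft_force: [0.3, 0.7, 0.1]
grip_width: -0.0002
```

Call:
{"method": "arm_command", "body": {"rows": [[0, 0, 0.7, 0, 0, 0], [0, 0, 0, 0, 0, 0]]}}

```text
clock: 23.9
tool_pos: [0.4814, 0.1731, 0.1307]
orientation: [0.668, 0.744, -0.001, 0.0]
ft_force: [-1.4, -0.6, 3.4]
grip_width: -0.0
```

Call:
{"method": "arm_command", "body": {"rows": [[0, 0, 0.7, 0, 0, 0], [0, 0, 0, 0, 0, 0]]}}

```text
clock: 24.1
tool_pos: [0.4815, 0.1731, 0.1306]
orientation: [0.668, 0.744, -0.001, 0.0]
ft_force: [-3.0, -0.9, 9.5]
grip_width: 0.0001
```

Run:
```python
from h import *
d=snap("wrist","wp16"); s=snap("side","sp16"); crop(s,270,100,450,230,"c_sp16",4)
```

```text
(no output)
```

View pics/wp16.png

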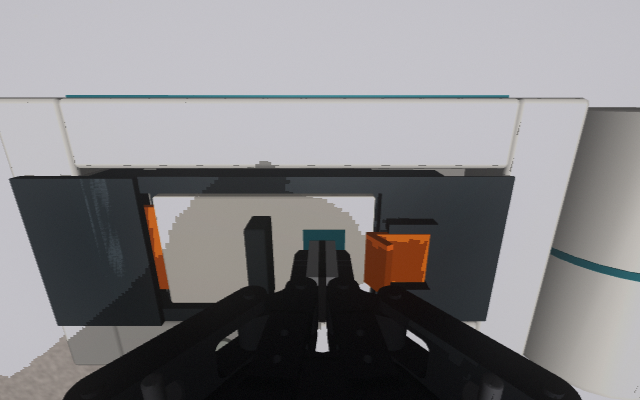

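View pics/c_sp16.png

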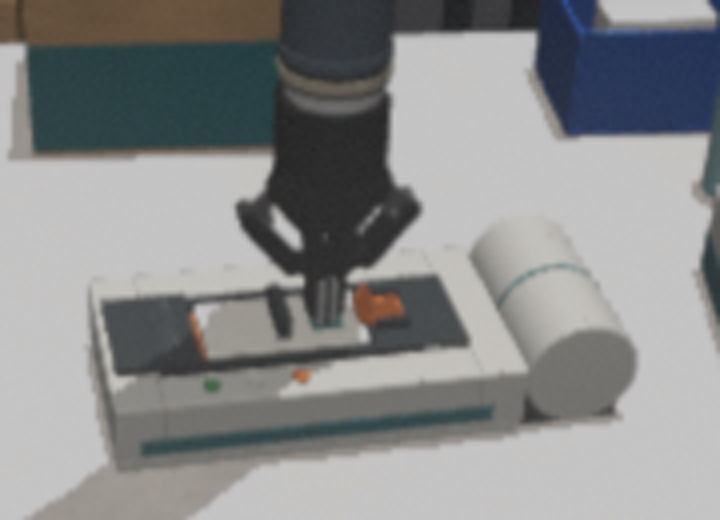

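It has snapped: the orange nose now overlaps the cover's rear edge at (370,255), and the stop is felt at exactly the flat height. Retract and check.

Call:
{"method": "arm_command", "body": {"rows": [[0, 0, -5, 0, 0, 0], [0, 0, -15, 0, 0, 0], [0, 0, -40, 0, 0, 0], [0, 0, -40, 0, 0, 0], [0, 0, -40, 0, 0, 0], [0, 0, 0, 0, 0, 0], [0, 0, 0, 0, 0, 0], [0, 0, 0, 0, 0, 0]]}}

```text
clock: 25.0
tool_pos: [0.4814, 0.1727, 0.2693]
orientation: [0.668, 0.744, -0.001, 0.0]
ft_force: [-0.2, -0.3, 0.0]
grip_width: -0.0003
```

Run:
```python
from h import *
from station import r
d=snap("wrist","wp17"); s=snap("scene","sc17")
W=world(d); Rp=R.from_euler("z",YAW); Q=(Rp.inv().apply(W.reshape(-1,3))-[SE,NM,ZF])*1000
img=d["img"].reshape(-1,3).astype(int)
m=(Q[:,0]>8)&(Q[:,0]<100)&(abs(Q[:,1])<28)&(Q[:,2]>0)&(Q[:,2]<14)
A=np.c_[Q[m][:,:2],np.ones(m.sum())]; c=np.linalg.lstsq(A,Q[m][:,2],rcond=None)[0]; print("plane slopes,z0",c,m.sum())
o=(img[:,0]>120)&(img[:,0]>1.8*img[:,2])&(Q[:,0]>90)&(Q[:,0]<150)&(abs(Q[:,1])<20)&(Q[:,2]>8); print("catch min s pctl",np.percentile(Q[o][:,0],[1,5,50]),o.sum())
n=(img[:,0]>120)&(Q[:,2]>55-50)
st=r.read_state(); print(st["clock"],st["ft_force"],st["tool_pos"])
s0=load("scene0"); df=np.abs(s0["img"].astype(int)-s["img"]).sum(2)
crop(s,245,120,435,350,"c_sc17",3)
crop(d,150,80,520,300,"c_wp17",2.1)
```

```text
plane slopes,z0 [ 4.00295880e-03 -6.04039306e-04  8.14773671e+00] 4593
catch min s pctl [120.4648244  123.17492239 135.5622332 ] 524
25.1 [-0.76815725  0.02037417  0.36756444] [0.48131452 0.17284312 0.26884117]
```

View pics/wp17.png

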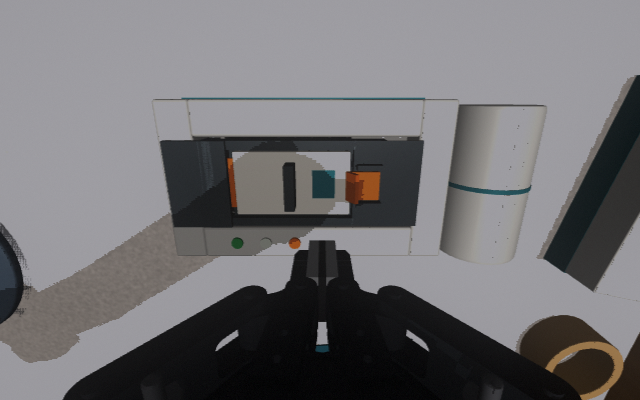

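View pics/c_sc17.png

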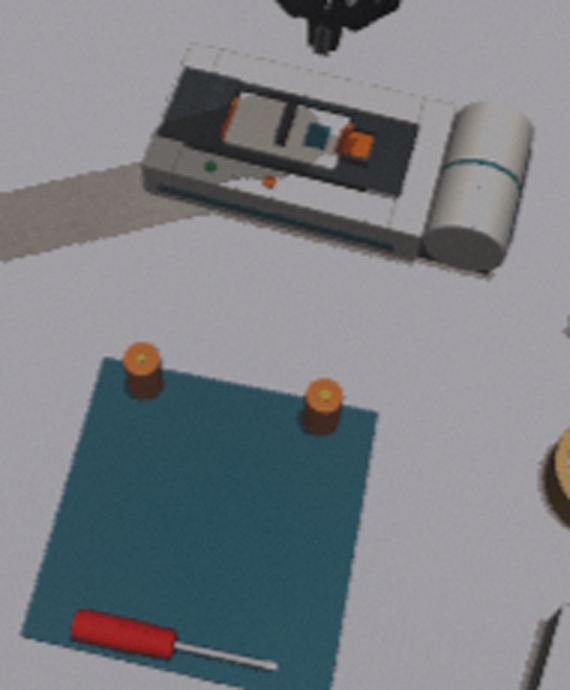

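Run:
```python
from h import *
d=load("wp17"); crop(d,320,140,400,230,"c_n17",6); Rp=R.from_euler("z",YAW)
q=lambda u,z:((Rp.inv().apply(onplane(d,u,z))-[SE,NM,ZF])*1000).round(1)
im=d["img"].astype(int); row=im[188]; print([(u,tuple(im[188,u])) for u in range(342,352)])
print("nose",q([(346,175),(346.5,198)],.0592)," top edge",q([(361,173),(362,201)],.0736))
d1=load("wp13"); im=d1["img"].astype(int); print([(u,tuple(im[199,u])) for u in range(390,402)])
```

```text
[(342, (np.int64(124), np.int64(120), np.int64(113))), (343, (np.int64(123), np.int64(119), np.int64(113))), (344, (np.int64(123), np.int64(119), np.int64(113))), (345, (np.int64(98), np.int64(76), np.int64(63))), (346, (np.int64(81), np.int64(43), np.int64(26))), (347, (np.int64(76), np.int64(37), np.int64(22))), (348, (np.int64(75), np.int64(36), np.int64(20))), (349, (np.int64(76), np.int64(37), np.int64(21))), (350, (np.int64(76), np.int64(36), np.int64(21))), (351, (np.int64(76), np.int64(37), np.int64(22)))]
nose [[113.2  10.    9.6]
 [114.3 -13.3   9.6]]  top edge [[125.7  15.3  24. ]
 [127.7 -11.6  24. ]]
[(390, (np.int64(166), np.int64(166), np.int64(171))), (391, (np.int64(168), np.int64(168), np.int64(172))), (392, (np.int64(167), np.int64(166), np.int64(172))), (393, (np.int64(168), np.int64(166), np.int64(172))), (394, (np.int64(128), np.int64(108), np.int64(100))), (395, (np.int64(117), np.int64(61), np.int64(36))), (396, (np.int64(119), np.int64(54), np.int64(29))), (397, (np.int64(118), np.int64(55), np.int64(30))), (398, (np.int64(119), np.int64(54), np.int64(29))), (399, (np.int64(119), np.int64(55), np.int64(27))), (400, (np.int64(118), np.int64(55), np.int64(28))), (401, (np.int64(128), np.int64(58), np.int64(29)))]
```

View pics/c_n17.png

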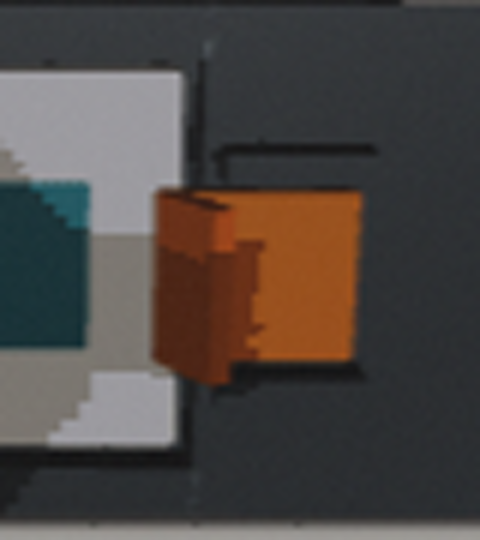

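The nose lies over the cover's rear edge at s≈113.7 mm, against about 113.2 at the start, so it is at rest. The cover is flat (0.004 rad, outer face 8.1 mm above the floor), and the cells and screwdriver are where they were. Handing in.

```bash
python3 -c "
from station import r
print(r.close_job())"
```

```text
the job is handed in; nothing more can be done
None
```

The cream cover is back on the battery bay, flat and held under the orange catch. I handed the job in at about 25 s with the robot clear of everything.

**What I did:**
- I gripped the rib and felt the bay floor with the lip at 20° tilt, at about 2 N.
- I slid the lip into the slot until it met the end wall, at about 4 N.
- I pivoted the cover down onto the catch slope at about 8° and let go.
- I then pressed the teal patch until it snapped. The peak wrist force seen was about 10 N, when the cover reached its seat.

**Last checks:**
- **Cover:** it lies flat to about 0.004 rad, and its outer face is 8.1 mm above the bay floor (8 mm expected).
- **Catch:** the nose lies over the cover's rear edge at about 113.7 mm from the slot edge, against about 113.2 mm before. That is back at rest within measuring error.
- **Spares:** in the last scene picture the cells and the screwdriver look unmoved. I compared this by eye and did not measure it.

**One disagreement:** two estimates of how far the cover sat off-centre in the gripper differed by about 2.6 mm. I used a value in between, and a close view of the lip against the slot before inserting agreed with it to well under 1 mm.

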